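# Make up two clamping kits at the tapping machine

### The arm

A 6-joint arm with a two-finger parallel gripper is mounted at the origin on the work surface. World frame = base frame: x ahead of the robot, y to its left, z up, the work surface at z = 0. Lengths are in m, angles in degrees, forces in N, time in s.
With the tool pointing down it reaches from about 0.4 to 0.825 m from the base axis. Payload 7 kg.
Tool frame: the origin (TCP) lies at the very end of the fingers, on their centre line; the grasp point (between the pads) lies 19 mm behind it (r.grasp_offset is the z of the grasp point in the tool frame, in m); z points along the fingers, y is the direction in which the jaws open and shut (so a half turn about z gives the same grasp; the last joint's range is limited). The gripper opens to 88 mm and grips with 3 to 60 N. Pads are 19 mm wide; open, the fingers measure 130 mm over their backs; the gripper's body (78 mm by 193 mm) begins 47 mm behind the grasp point.
Start: joints at [92.367, 20.546, 0.682, 0, -70.136, -16.507], TCP at [0.165, 0.655, 0.227] pointing down, gripper open.
Joint ranges: [-176.03, 176.03], [-82.01, 121.73], [-58.28, 71.71], [-173.87, 95.51], [-174.79, -0.11], [-173.66, 173.66]. Speed limits (degrees/s): [136.94, 136.94, 172.46, 180, 180, 180].

### API

Orientations are given as [roll, pitch, yaw] about the fixed x, y, z axes, in that order (R = Rz(yaw) Ry(pitch) Rx(roll)).
In Python, from plant import r gives the robot as it stands.
- The arm moves only by the tool carry_out, never from a script. Its argument "plan" is a list of rows, each a list of 6 numbers: the shift along the world's x, y, z in m, then the turn, a rotation vector about the world's x, y, z in rad. In form: [[tx, ty, tz, wx, wy, wz], ...]. A call has 1 to 12 rows; each row shifts and turns the pose as measured when the row begins; what a row does not reach is not made up. A row lasts 1/12 s, in which the tool goes at most 41.7 mm and 7.16 degrees, less where a joint would pass 70% of its speed; a pose out of reach is approached as far as the arm can. A call with a gripper value outside its range is refused whole. "fingers" is the closure, from -1 (fully open) to 1 (shut), set as the call begins (left out, the last holds). The fingers move at their own pace and stop on an object; "force" is the grip in N (left out, the last holds). Time passes only in rows, so rows that do not move let the fingers close. It gives the time, the measured TCP pose, the force and the opening at its end, in the units of the state.
- r.get_state(): the state, without advancing time (a new reading comes with each control period).
- r.capture(name): name is "side" or "top"; returns the picture (384x512x3 uint8, red, green, blue); there is no depth.
- r.camera_model(name): a dict with "fov_y" (degrees; the focal length in pixels is half the picture's height over the tangent of half this angle, whatever the lens; pixels are square), "cx", "cy" (the principal point, pixels), "R" (3x3) and "t" (3): a world point X has camera coordinates R X + t. Camera axes: x right, y down, z forward; pixel columns grow to the right and rows downward; lengths in m; the calibration is good to about 2 mm. A picture is of the moment at which its call begins. camera_model takes no time and is no camera call.
- r.close_job(): hands the job in, once; it reports no verdict.
The state is a dict: "time_s": time; "joints": joint angles; "qd": joint speeds; "joint_torque": joint torques, N m; "tcp_pos": TCP position; "eef_rot": TCP orientation; "contact_force": force on the tool from outside, world axes, zero at the start; "moment": the same for the moment, N m; "gripper_width": finger opening in m.
Only numpy, scipy, OpenCV 4.12 (cv2) and the standard library are available. Lean on these libraries where they do the work, as an engineer would, in place of code of your own. Each camera call takes 0.05 s, during which the arm holds its last target.

### The job

Make up two clamping kits from the loose steel pieces in the middle of the table. For the bar job put the V-block in the larger compartment of the two-compartment tray and the screw jack in its smaller one; for the plate job put the strap clamp in the long compartment of the three-compartment tray, the taller of the two step blocks in the middle-sized one and the coupling nut in the smallest. Set each piece down, without dropping it, flat on the tray's floor the way up it stood in stock, and leave the shorter step block and the oil bottle where they are.

Things in the scene. Friction and masses are not known exactly. Their poses are not given: they have to be found in the camera images.
- vblock_c (a point): V-block: dark steel block 50 x 46 x 50 mm high (x, y, z) with a bright 90 degree vee (30 mm wide, 15 mm deep) along x in its top and a groove 5 mm deep along each flank, 12 to 19 mm above its underside. Loose, about 0.7 kg. Point: its centre, 25 mm above its underside. x along the vee; the flat outer flanks, 46 mm apart, face along y.
- jack_c (a point): Screw jack: round dark steel post 66 mm high, foot 36 mm in diameter and 6 mm high, above it a body 30 mm in diameter from 9 to 44 mm above the underside, then a thin bright screw and a bright round pad 22 mm in diameter. Loose, about 0.3 kg. Point: on its axis, 33 mm above its underside (half-way up).
- strap_c (a point): Strap clamp: flat dark steel bar lying flat, 100 mm long (y), 32 mm wide (x), 20 mm thick, with a 16 mm wide slot through it along its middle. Loose, about 0.4 kg. Point: its centre, 10 mm above its underside. y along its length.
- tall_step_c (a point): The taller step block: dark steel stair of 8 steps of 7 mm, 56 mm long (x), 30 mm wide (y), 56 mm high at its high end (+x), 7 mm at its low end. Loose, about 0.4 kg. Point: under the stair near its centre of mass, 26 mm above its underside and 9 mm from mid-length towards the high end (the stair is 42 mm high there). The flat sides, 30 mm apart, face along y.
- coupling_nut_c (a point): Coupling nut: long dark steel hexagon nut standing on end, 60 mm high, 30 mm across flats (34.6 mm across corners), with a round hole in its top. Loose, about 0.23 kg. Point: its centre, 30 mm above its underside. x is square to a pair of flats (so are the directions 60 degrees from it).
- short_step_c (a point): The shorter step block, which stays where it is: dark steel stair of 5 steps of 7 mm, 35 mm long (x), 30 mm wide (y), 35 mm high at its high end (+x). Loose. Point: 18 mm above its underside, 5 mm from mid-length towards the high end.
- bar_tray: Tray with two compartments, 78 (x) x 150 mm (y): blue sheet steel, bright lips, fixed; floor 2 mm above the table, lips and dividers 2 mm thick, top at 7 mm. Origin: centre of underside; axes along its edges. Inside sizes x by y: larger compartment (V-block) 74 x 86 mm, centre at x 0, y +30 mm; smaller one (screw jack) 74 x 58 mm, centre at x 0, y -44 mm.
- plate_tray: Tray with three compartments, 146 (x) x 144 mm (y): blue sheet steel, bright lips, fixed; floor 2 mm above the table, lips and dividers 2 mm thick, top at 7 mm. Origin: centre of underside; axes along its edges. Inside, x by y, and centre: long (strap, along y) 82 x 140 mm at x +30, y 0; middle-sized (step block, along y) 58 x 84 mm at x -42, y +28; smallest (nut) 58 x 54 mm at x -42, y -43 mm.
- oil_bottle_c (a point): White bottle of cutting oil with a black cap, 56 mm in diameter and 140 mm high, standing at the left edge of the work; it stays there. Point: its centre, 70 mm above the table.
Not all that is in view belongs to the job. Leave any orange or turquoise look-alike of the plate_tray alone. Leave any pink look-alike of the part that bears jack_c alone.

How it is judged:
By the outcome, as a careful person would: the job done as asked, in the order asked, and still so for the second after the job is handed in, with the robot touching nothing.
It also fails if it takes over 128 s, if anything falls off the work surface, if the arm or the gripper's body presses on something with over 40 N, if the wrist force passes 120 N, or if a joint passes its speed limit or range.

## Working session

There is one attempt and no reset: what is moved stays moved. The work goes in short steps, Python scripts to look and compute and a tool call to move; the robot and the scene stay as the last step left them, time stands still between calls to the robot, and variables do not carry over. Pictures are saved under pics/ and viewed, and the job is handed in when it is done.

Besides the shell and the picture viewer there is one more tool, called after "Call:" by a JSON object that holds its "fn" and its "kwargs", one argument or row to a line. carry_out: Moves the arm, as the interface text tells. Its arguments: {"type":"object","properties":{"plan":{"type":"array"},"fingers":{"type":"number"},"force":{"type":"number"}},"required":["plan"]}

```bash
ls; mkdir -p pics
python3 - <<'E'
from plant import r
import cv2
s=r.get_state()
for k,v in s.items(): print(k,v)
for n in("top","side"):
    im=r.capture(n); cv2.imwrite(f"pics/{n}0.png",cv2.cvtColor(im,cv2.COLOR_RGB2BGR)); print(n,r.camera_model(n))
E
```

```text
pics
time_s 0.0
joints [ 9.23649151e+01  2.05910264e+01  6.34357286e-01 -1.92032228e-02
 -7.01336793e+01 -1.65072855e+01]
qd [-0.05307669 -0.00069784 -0.00462522 -0.00561696 -0.02909041  0.00304124]
joint_torque [ 1.60283129e-03 -5.82723749e+01  2.93043405e+01  6.99700847e+00
  7.07450919e-03 -1.53832971e-04]
tcp_pos [0.1648313  0.65408163 0.22563459]
eef_rot [ 1.79908246e+02 -8.36550489e-03 -1.41489037e+01]
contact_force [0.194655   1.05867424 0.53809949]
moment [ 0.02029589  0.02847695 -0.00360516]
gripper_width 0.08750513715594205
top {'fov_y': 48.54693386959218, 'cx': 255.5247866861843, 'cy': 203.24755101647875, 'R': array([[ 0.01479834, -0.99970906,  0.0190476 ],
       [-0.99538517, -0.01653533, -0.09452482],
       [ 0.09481227, -0.01756089, -0.99534027]]), 't': array([0.07467881, 0.53540957, 1.25152917])}
side {'fov_y': 45.47900341476435, 'cx': 246.33340702138145, 'cy': 193.9114222773376, 'R': array([[ 0.74372651, -0.6681298 , -0.02175873],
       [-0.42024008, -0.44197992, -0.79249733],
       [ 0.51987417,  0.59854517, -0.60948711]]), 't': array([-0.30319531,  0.33201844,  0.8669501 ])}
```

View pics/top0.png

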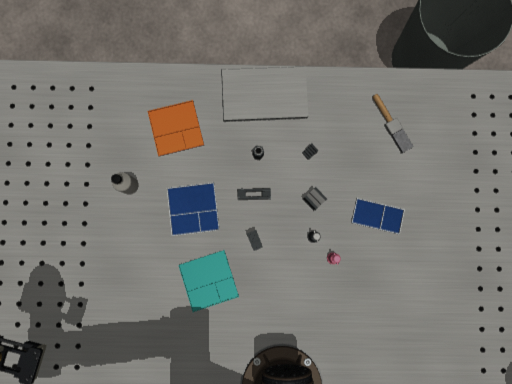

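View pics/side0.png

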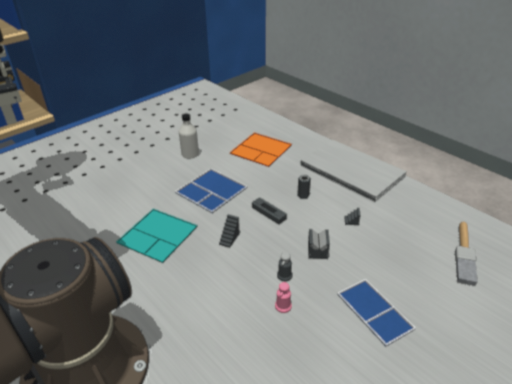

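The top view shows, all in pixels:
- Plate tray at about (193,209) and bar tray at (378,216), both blue.
- V-block (314,197), jack (313,235), strap (254,194), tall step (254,238), nut (258,153), short step (310,151).
- Pink look-alike (334,257), and the orange and turquoise decoy trays.

I'll enlarge these areas next.

```bash
cat > h.py <<'E'
import numpy as np, cv2
from plant import r
def cam(n):
    m=r.camera_model(n); f=192/np.tan(np.radians(m['fov_y']/2)); return f,m['cx'],m['cy'],np.array(m['R']),np.array(m['t'])
def ray(n,u,v):
    f,cx,cy,R,t=cam(n); d=R.T@np.array([(u-cx)/f,(v-cy)/f,1]); return -R.T@t,d
def onz(n,u,v,z):
    c,d=ray(n,u,v); return c+d*(z-c[2])/d[2]
def proj(n,X):
    f,cx,cy,R,t=cam(n); p=R@np.array(X)+t; return np.array([f*p[0]/p[2]+cx,f*p[1]/p[2]+cy])
def crop(im,x0,y0,x1,y1,k,name):
    c=cv2.resize(im[y0:y1,x0:x1],None,fx=k,fy=k,interpolation=cv2.INTER_CUBIC); cv2.imwrite(name,c)
E
python3 - <<'E'
from h import *
t=cv2.imread('pics/top0.png'); s=cv2.imread('pics/side0.png')
crop(t,230,135,350,275,4,'pics/tc.png'); crop(s,210,165,375,320,4,'pics/sc.png')
# trays
hsv=cv2.cvtColor(t,cv2.COLOR_BGR2HSV)
m=cv2.inRange(hsv,(105,120,60),(125,255,255)); m[:150]=0
n,l,st,ce=cv2.connectedComponentsWithStats(m)
for i in range(1,n):
    if st[i,4]<60: continue
    c,_=cv2.findContours((l==i).astype('uint8'),cv2.RETR_EXTERNAL,cv2.CHAIN_APPROX_NONE)
    P=np.array([onz('top',*p[0],.002)[:2] for p in c[0]],np.float32)
    print('top',st[i],ce[i].round(1),onz('top',*ce[i],.002)[:2].round(4),[np.round(a,4) for a in cv2.minAreaRect(P)])
hsv=cv2.cvtColor(s,cv2.COLOR_BGR2HSV)
m=cv2.inRange(hsv,(105,120,60),(125,255,255)); m[:165]=0
n,l,st,ce=cv2.connectedComponentsWithStats(m)
for i in range(1,n):
    if st[i,4]<60: continue
    c,_=cv2.findContours((l==i).astype('uint8'),cv2.RETR_EXTERNAL,cv2.CHAIN_APPROX_NONE)
    P=np.array([onz('side',*p[0],.002)[:2] for p in c[0]],np.float32)
    print('side',st[i],ce[i].round(1),onz('side',*ce[i],.002)[:2].round(4),[np.round(a,4) for a in cv2.minAreaRect(P)])
E
```

```text
top [ 168  184   48   30 1160] [191.6 198.7] [0.547  0.2777] [array([0.5472, 0.2776]), array([0.0784, 0.1375]), np.float64(8.1043)]
top [353 200  31  28 616] [368.1 213.3] [ 0.5113 -0.2621] [array([ 0.5116, -0.262 ]), array([0.0828, 0.0703]), np.float64(77.6486)]
top [381 206  22  26 404] [391.7 218.8] [ 0.4954 -0.3346] [array([ 0.4956, -0.3343]), array([0.0548, 0.0697]), np.float64(76.9249)]
top [199 211  19  20 310] [208.2 220.5] [0.4814 0.2254] [array([0.4815, 0.2252]), array([0.0543, 0.0521]), np.float64(8.096)]
top [171 213  29  21 490] [184.9 223.3] [0.4718 0.2956] [array([0.4718, 0.2955]), array([0.0546, 0.0813]), np.float64(8.0965)]
side [195 171  48  27 643] [218.5 184.2] [0.5544 0.2838] [array([0.5549, 0.2863]), array([0.0707, 0.1295]), np.float64(7.6781)]
side [180 184  28  17 258] [193.5 192.1] [0.4792 0.3035] [array([0.4792, 0.3039]), array([0.0474, 0.0722]), np.float64(8.9434)]
side [201 195  22  14 167] [211.6 201.9] [0.4888 0.233 ] [array([0.4891, 0.2329]), array([0.0471, 0.0427]), np.float64(6.6617)]
side [342 283  48  37 921] [365.2 300.4] [ 0.5169 -0.2589] [array([ 0.5174, -0.2574]), array([0.0788, 0.067 ]), np.float64(77.3849)]
side [369 310  42  32 704] [389.5 325.3] [ 0.5005 -0.3307] [array([ 0.5008, -0.3301]), array([0.0515, 0.0662]), np.float64(77.4532)]
```

View pics/tc.png

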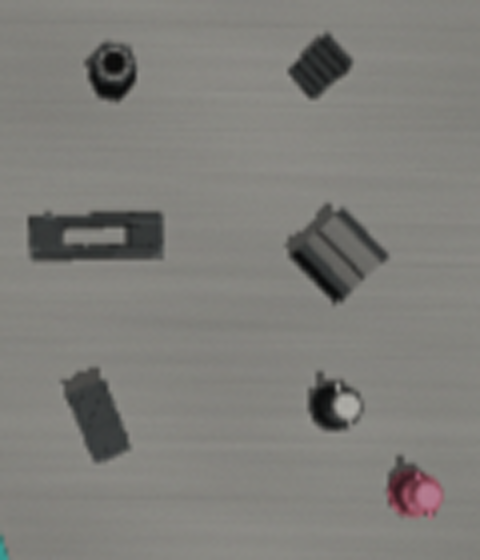

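View pics/sc.png

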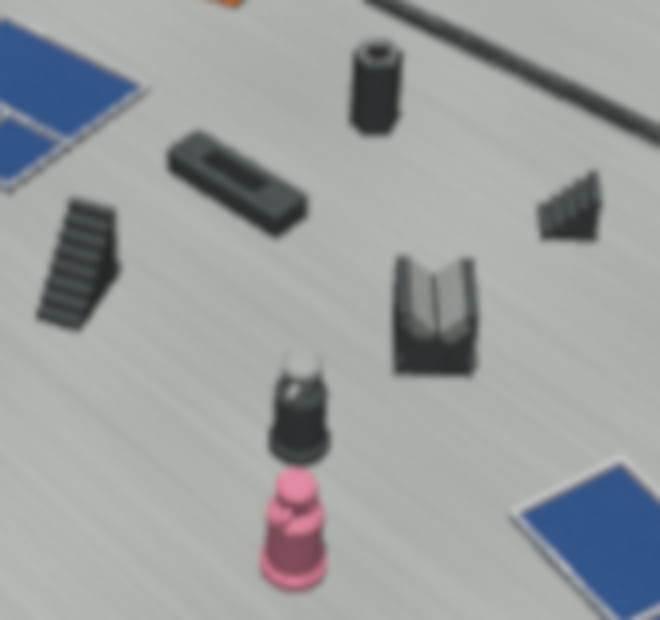

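Run:
```python
from h import *
t=cv2.imread('pics/top0.png'); s=cv2.imread('pics/side0.png')
g=cv2.GaussianBlur(cv2.cvtColor(t,cv2.COLOR_BGR2GRAY),(0,0),1).astype(float)
xs=[x for x in list(range(5,215,15))+list(range(315,390,15))+list(range(470,510,8))]
ys=[]
for x in xs:
    d=np.diff(g[50:85,x]); ys.append(50.5+np.argmax(d))
p=np.polyfit(xs,ys,1); print(p,(np.array(ys)-np.polyval(p,xs)).round(1))
# peg holes: dark small blobs left, map to table, check grid spacing
hsv=g
m=(g<90).astype('uint8')
n,l,st,ce=cv2.connectedComponentsWithStats(m)
c=[(ce[i],onz('top',*ce[i],0)[:2]) for i in range(1,n) if 5<st[i,4]<40 and (ce[i][0]<100 or ce[i][0]>465) and ce[i][1]>75]
for a,b in c[:60]: print(a.round(1),b.round(4))
```

```text
[7.87554037e-03 6.12073221e+01] [ -1.7  -0.9  -1.   -1.1  -1.2  -0.3  -0.5   0.4   0.3   0.2   0.1   1.
   0.8   0.7   2.8   2.7   2.6   3.5   3.3  -1.4  -6.5 -13.5   4.4   5.3]
[13.2 86.8] [0.887  0.8397]
[32.9 87.1] [0.8873 0.7793]
[52.1 87.7] [0.8867 0.72  ]
[71.9 88.1] [0.8867 0.659 ]
[91.1 88.2] [0.8877 0.5996]
[473.  96.] [ 0.8886 -0.6   ]
[491.8  96.2] [ 0.889  -0.6599]
[509.8  96.8] [ 0.8885 -0.7177]
[ 12.  105.6] [0.827  0.8396]
[ 31.6 106. ] [0.8271 0.7794]
[ 51.1 106.1] [0.828  0.7197]
[ 70.6 106.8] [0.8271 0.6597]
[ 90. 107.] [0.8276 0.6001]
[473.6 114.2] [ 0.8294 -0.6   ]
[492.2 114.8] [ 0.829  -0.6592]
[510.2 115. ] [ 0.8294 -0.7163]
[ 10.6 124.8] [0.7665 0.8395]
[ 30.1 124.9] [0.7672 0.7802]
[ 50.  125.2] [0.7676 0.7194]
[ 69.6 125.8] [0.7669 0.6594]
[ 89. 126.] [0.7674 0.6   ]
[474. 133.] [ 0.7691 -0.5991]
[493.1 133.1] [ 0.77   -0.6597]
[510.7 133.5] [ 0.7698 -0.7154]
[  9.2 143.9] [0.7065 0.8396]
[ 29. 144.] [0.7074 0.7796]
[ 48.9 144.2] [0.7079 0.7193]
[ 68.6 144.8] [0.7073 0.6591]
[ 88. 145.] [0.7077 0.6   ]
[474.9 151.9] [ 0.7089 -0.6   ]
[494. 152.] [ 0.7097 -0.
[... 187 characters left out ...]
494.9 170.9] [ 0.65   -0.6607]
[  6.6 182.5] [0.5872 0.8392]
[ 26.4 182.8] [0.5873 0.7796]
[ 46.1 183.1] [0.5875 0.7204]
[ 66.2 183.4] [0.5877 0.6596]
[ 86.1 183.9] [0.5871 0.5996]
[476.2 189.9] [ 0.5895 -0.5999]
[495.6 190.2] [ 0.5894 -0.6606]
[  5.2 202. ] [0.5277 0.8394]
[ 25.2 202.4] [0.5276 0.7793]
[ 45.1 202.9] [0.527  0.7197]
[ 65.2 203. ] [0.5277 0.6594]
[ 85.  203.3] [0.5278 0.5998]
[477.1 209.1] [ 0.5298 -0.6006]
[496.3 209.5] [ 0.5295 -0.6603]
[  3.7 222. ] [0.4673 0.8395]
[ 23.9 222.3] [0.4672 0.7794]
[ 44.  222.6] [0.4673 0.7192]
[ 64.1 222.9] [0.4674 0.6592]
[ 84.1 223.1] [0.4678 0.5993]
[477.9 228.9] [ 0.4688 -0.601 ]
[497. 229.] [ 0.4694 -0.6602]
[  2.2 242. ] [0.4074 0.8398]
```

Run:
```python
from h import *
s=cv2.imread('pics/side0.png')
g=cv2.GaussianBlur(cv2.cvtColor(s,cv2.COLOR_BGR2GRAY),(0,0),.7).astype(float)
m=(cv2.adaptiveThreshold(g.astype('uint8'),255,0,cv2.THRESH_BINARY_INV,11,12))
n,l,st,ce=cv2.connectedComponentsWithStats(m)
for i in range(1,n):
    if 3<st[i,4]<30 and ce[i][0]<250 and 88<ce[i][1]<190: print(ce[i].round(1),onz('side',*ce[i],0)[:2].round(4))
```

```text
[195.6  89.4] [0.8966 0.8494]
[183.5  94. ] [0.8365 0.849 ]
[205.  94.] [0.8974 0.789 ]
[15. 97.] [0.3392 1.3007]
[171.   98.7] [0.7769 0.8489]
[192.5  99. ] [0.8354 0.788 ]
[214.5  99. ] [0.8964 0.728 ]
[157.9 103.7] [0.7166 0.8485]
[180.1 103.6] [0.7778 0.7895]
[202.3 104. ] [0.8365 0.7272]
[224.5 104. ] [0.8968 0.6681]
[144.1 108.9] [0.6552 0.8482]
[166.9 108.9] [0.7165 0.7882]
[189.5 108.8] [0.778  0.7294]
[212.1 109.3] [0.8359 0.6671]
[235.1 109.4] [0.8967 0.6065]
[ 98.8 111.3] [0.5224 0.951 ]
[130.1 114.3] [0.5946 0.8476]
[153.1 114.3] [0.6558 0.788 ]
[175.6 114.4] [0.7151 0.7293]
[199.  114.5] [0.7761 0.6685]
[222.6 114.6] [0.8374 0.6076]
[ 34.6 116. ] [0.3325 1.0847]
[ 90.  114.5] [0.4868 0.9509]
[ 75.2 119.8] [0.4287 0.9509]
[115.5 119.5] [0.5358 0.8497]
[138.9 119.7] [0.5964 0.7887]
[162. 120.] [0.6551 0.7282]
[209.1 120.4] [0.7749 0.6074]
[ 61.5 124.8] [0.3765 0.9506]
[100.1 125.4] [0.4743 0.8488]
[124.  125.5] [0.5354 0.7886]
[147.9 125.6] [0.5962 0.7287]
[171.9 125.7] [0.657  0.6686]
[195.8 126.2] [0.7153 0.6069]
[ 27.7 132. ] [0.2681 0.9841]
[ 84.3 131.4] [0.4138 0.8488
[... 225 characters left out ...]
0.5946 0.6065]
[ 50.9 144.1] [0.2935 0.8476]
[ 76.1 144.3] [0.3542 0.7874]
[101.  144.5] [0.4141 0.7279]
[126.4 144.6] [0.4751 0.6684]
[152. 145.] [0.5351 0.6068]
[ 33.1 150.8] [0.2333 0.8482]
[ 58.5 152. ] [0.2909 0.7823]
[110.  151.5] [0.4144 0.6676]
[136.  151.7] [0.4751 0.6078]
[ 14.4 157.6] [0.1732 0.8489]
[ 50.9 157.6] [0.2588 0.7671]
[ 66.3 158.2] [0.2935 0.7293]
[ 93.  158.5] [0.3546 0.6678]
[119.3 159. ] [0.4138 0.6066]
[ 21.6 165.4] [0.1731 0.7881]
[ 47.9 165.7] [0.2328 0.7283]
[102.2 166.5] [0.354  0.6062]
[ 29. 173.] [0.1739 0.7298]
[  1.9 172.9] [0.1131 0.7885]
[ 56.2 173.5] [0.2337 0.669 ]
[ 83.6 174.3] [0.2926 0.6067]
[ 36.7 181.6] [0.1734 0.6689]
[213.2 189.2] [0.5297 0.2777]
```

```bash
python3 - <<'E'
from h import *
for n in('top','side'):
    _,_,_,R,t=cam(n); print(n,(-R.T@t).round(3))
t=cv2.imread('pics/top0.png'); g=cv2.cvtColor(t,cv2.COLOR_BGR2GRAY)
bg=np.median(g[135:275,230:350]); print('bg',bg)
k=8
big=cv2.resize(g,None,fx=k,fy=k,interpolation=cv2.INTER_CUBIC)
b2=lambda p:(np.array(p)+.5)/k-.5
for nm,(x,y,w),z in [('V',(314,197,18),.025),('jack',(313,235,12),.0),('strap',(254,194,22),.01),('tall',(254,238,16),.02),('nut',(258,153,12),.03),('short',(310,151,12),.01)]:
  for th in(.75,.6):
    m=np.zeros_like(big); s=np.s_[(y-w)*k:(y+w)*k,(x-w)*k:(x+w)*k]; m[s]=(big[s]<bg*th)*255
    cs,_=cv2.findContours(m,cv2.RETR_EXTERNAL,cv2.CHAIN_APPROX_NONE)
    c=cv2.convexHull(np.vstack([q for q in cs if cv2.contourArea(q)>600]))
    M=cv2.moments(c); cen=b2([M['m10']/M['m00'],M['m01']/M['m00']])
    P=np.array([onz('top',*b2(p[0]),z)[:2] for p in c],np.float32)
    q=cv2.minAreaRect(P)
    print(nm,th,'px',cen.round(1),'xy',onz('top',*cen,z)[:2].round(4),'rect',np.round(q[0],4),np.round(q[1],4),round(q[2],1))
crop(t,235,215,275,260,14,'pics/tall.png'); crop(t,295,180,335,215,14,'pics/v.png'); crop(t,243,138,273,168,16,'pics/nut.png')
E
cd pics; python3 -c "
import cv2,numpy as np
a=[cv2.resize(cv2.imread(f),(390,390)) for f in('tall.png','v.png')];cv2.imwrite('tv.png',np.hstack(a))"
```

```text
top [0.413 0.105 1.295]
side [-0.086 -0.575  0.785]
bg 131.0
V 0.75 px [313.4 197.7] xy [ 0.5539 -0.0907] rect [ 0.5547 -0.0903] [0.0627 0.0569] 43.9
V 0.6 px [313.4 197.7] xy [ 0.5537 -0.0908] rect [ 0.5544 -0.0904] [0.0602 0.0549] 44.2
jack 0.75 px [311.2 235.6] xy [ 0.4406 -0.0882] rect [ 0.4416 -0.0864] [0.0476 0.0263] 16.0
jack 0.6 px [311.2 235.7] xy [ 0.4402 -0.0881] rect [ 0.4413 -0.0863] [0.0449 0.0243] 16.7
strap 0.75 px [253.5 193.5] xy [0.5652 0.0894] rect [0.5653 0.0895] [0.0378 0.1031] 2.2
strap 0.6 px [253.5 193.5] xy [0.5653 0.0895] rect [0.5653 0.0896] [0.0355 0.1012] 2.4
tall 0.75 px [253.6 238.2] xy [0.4298 0.0872] rect [0.43   0.0869] [0.0684 0.0328] 24.1
tall 0.6 px [253.6 238.2] xy [0.4297 0.0871] rect [0.4299 0.0871] [0.0658 0.0308] 23.6
nut 0.75 px [257.5 152.3] xy [0.6882 0.0796] rect [0.6876 0.0792] [0.0469 0.0377] 14.7
nut 0.6 px [257.5 152.4] xy [0.6879 0.0796] rect [0.6876 0.0793] [0.0444 0.0358] 18.9
short 0.75 px [309.6 151.1] xy [ 0.6995 -0.0811] rect [ 0.6997 -0.0804] [0.0364 0.0455] 41.1
short 0.6 px [309.6 151.1] xy [ 0.6993 -0.0811] rect [ 0.6994 -0.0804] [0.0344 0.0437] 41.1
```

View pics/tv.png

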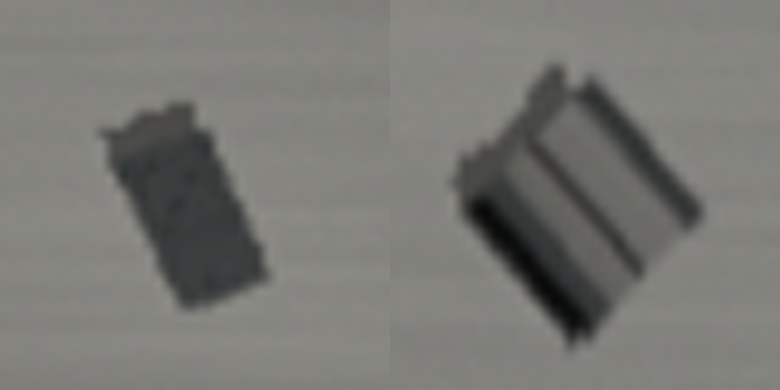

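View pics/nut.png

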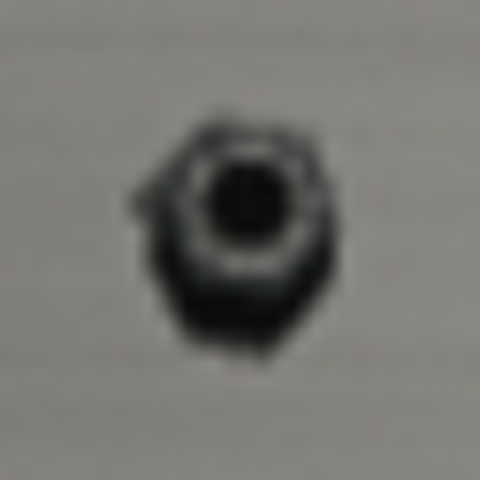

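Run:
```python
from h import *
t=cv2.imread('pics/top0.png'); s=cv2.imread('pics/side0.png')
def cc(im,x0,y0,w,h,k):
    c=cv2.resize(im[y0:y0+h,x0:x0+w],None,fx=k,fy=k,interpolation=cv2.INTER_CUBIC).astype(float)
    c=255*(np.clip(c/150,0,1))**.6; return c.astype('uint8')
a=cc(t,245,140,26,26,15); b=cc(s,291,170,26,32,15)[:390]
c=cc(t,300,222,26,26,15); d=cc(s,270,248,30,32,13)[:390]
cv2.imwrite('pics/n.png',np.hstack([a,b])); cv2.imwrite('pics/j.png',np.hstack([c,d]))
def w(x,y,z): return onz('top',x,y,z)[:2]
sx,sy=390/40,390/45
f=lambda X,Y:(235+(X+.5)/sx-.5,215+(Y+.5)/sy-.5)
for p,z in[((112,160),.056),((210,130),.056),((268,275),.003),((188,305),.003)]: print('tall',f(*p),w(*f(*p),z).round(4))
sy=390/35
f=lambda X,Y:(295+(X-390+.5)/sx-.5,180+(Y+.5)/sy-.5)
for p,z in[((535,150),.035),((638,270),.035),((590,78),.05),((703,215),.05)]: print('V',f(*p),w(*f(*p),z).round(4))
```

```text
tall (246.03846153846155, 233.01923076923077) [0.4439 0.1099]
tall (256.0897435897436, 229.55769230769232) [0.4544 0.0809]
tall (262.03846153846155, 246.28846153846155) [0.406  0.0611]
tall (253.83333333333334, 249.75) [0.3952 0.0857]
V (309.4230769230769, 193.00641025641025) [ 0.5666 -0.0773]
V (319.9871794871795, 203.77564102564102) [ 0.5348 -0.109 ]
V (315.06410256410254, 186.5448717948718) [ 0.5843 -0.0918]
V (326.65384615384613, 198.8397435897436) [ 0.5483 -0.1261]
```

View pics/n.png

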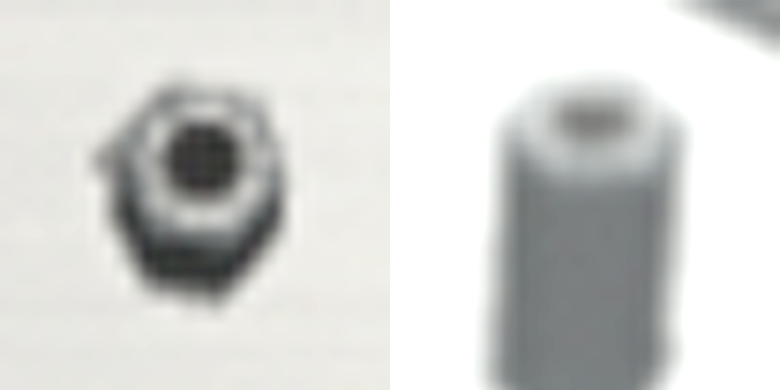

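View pics/j.png

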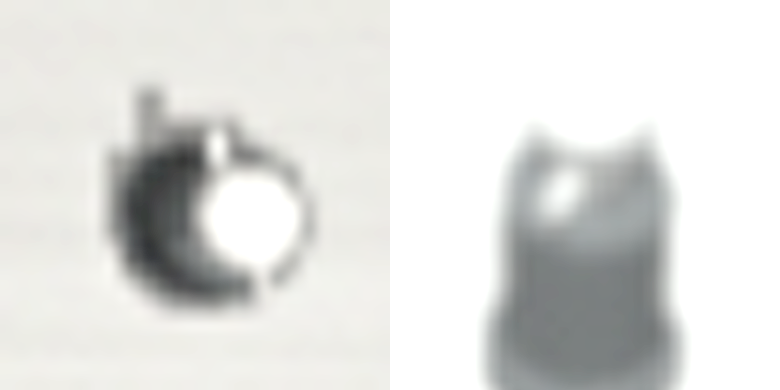

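Candidates:
- **Jack:** dark at (313,235), pink at (334,257). The dark one is meant.
- **Step blocks:** (254,238) shows 8 steps and is about 56 mm long. (310,151) shows 5 steps and stays put.
- **Plate tray:** blue (193,209), orange and turquoise. Blue is meant.

The enlarged crops confirm all three. The top camera matches the table's hole grid, so I'm trusting it for xy. The side view reads about 8 mm off. Now moving over the V-block.

Call:
{"fn": "carry_out", "kwargs": {
  "plan": [
    [0.019,-0.037,0,0,0,-0.106],
    [0.019,-0.037,0,0,0,-0.106],
    [0.019,-0.037,0,0,0,-0.106],
    [0.019,-0.037,0,0,0,-0.106],
    [0.019,-0.037,0,0,0,-0.106],
    [0.019,-0.037,0,0,0,-0.106],
    [0.019,-0.037,0,0,0,-0.106],
    [0.019,-0.037,0,0,0,-0.106],
    [0.019,-0.037,0,0,0,-0.106],
    [0.019,-0.037,0,0,0,-0.106],
    [0.019,-0.037,0,0,0,-0.106],
    [0.019,-0.037,0,0,0,-0.106]
  ],
  "fingers": -1,
  "force": 40
}}

```text
time_s: 1.1
tcp_pos: [0.3855, 0.2082, 0.2182]
eef_rot: [179.5, -0.2, -89.7]
contact_force: [1.1, 1.4, -0.1]
gripper_width: 0.0873
```

Call:
{"fn": "carry_out", "kwargs": {
  "plan": [
    [0.018,-0.034,-0.007,0,0,-0.09],
    [0.018,-0.034,-0.007,0,0,-0.09],
    [0.018,-0.034,-0.007,0,0,-0.09],
    [0.018,-0.034,-0.007,0,0,-0.09],
    [0.018,-0.034,-0.007,0,0,-0.09],
    [0.018,-0.034,-0.007,0,0,-0.09],
    [0.018,-0.034,-0.007,0,0,-0.09],
    [0.018,-0.034,-0.007,0,0,-0.09],
    [0.018,-0.034,-0.007,0,0,-0.09],
    [0,0,0,0,0,0],
    [0,0,0,0,0,0]
  ]
}}

```text
time_s: 2.02
tcp_pos: [0.5519, -0.1225, 0.151]
eef_rot: [179.5, -0.2, -139.3]
contact_force: [0.1, -0.1, -0.3]
gripper_width: 0.0874
```

```bash
cat > look.py <<'E'
import sys
from h import *
tag=sys.argv[1]; 
s=r.get_state(); print(s['time_s'],s['tcp_pos'].round(4),np.array(s['eef_rot']).round(2),s['contact_force'].round(1),s['gripper_width'])
a=[]
for n,q in zip(('top','side'),(sys.argv[2],sys.argv[3])):
    u,v,w=map(int,q.split(',')); im=cv2.cvtColor(r.capture(n),cv2.COLOR_RGB2BGR); cv2.imwrite(f'pics/{n}_{tag}.png',im)
    u=min(max(u,w),511-w); v=min(max(v,w),383-w)
    a.append(cv2.resize(im[v-w:v+w,u-w:u+w],(396,396),interpolation=cv2.INTER_CUBIC)); print(n,'origin',u-w,v-w,'scale',396/(2*w),'tcp px',proj(n,s['tcp_pos']).round(1))
cv2.imwrite(f'pics/L_{tag}.png',np.hstack(a))
E
python3 look.py a 314,197,40 320,240,40
```

```text
2.0167 [ 0.5519 -0.1225  0.151 ] [ 1.7951e+02 -1.5000e-01 -1.3932e+02] [ 0.1 -0.1 -0.3] 0.08737902214399006
top origin 274 157 scale 4.95 tcp px [332.2 193.6]
side origin 280 200 scale 4.95 tcp px [332.5 209.9]
```

View pics/L_a.png

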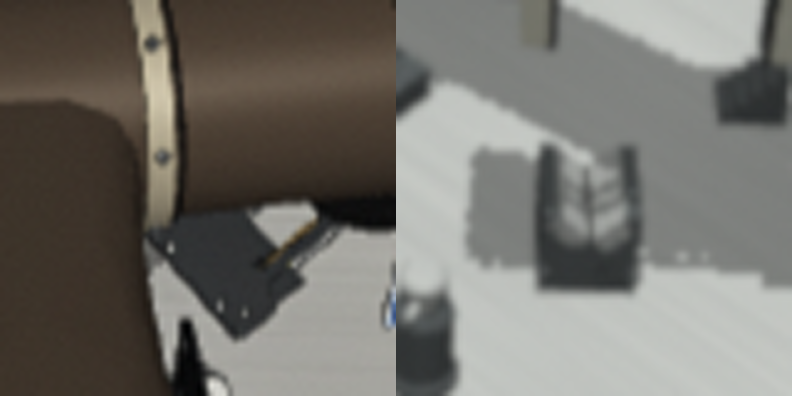

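Run:
```python
from h import *
a=np.radians(44.3); c=np.array([.5505,-.093]); ux=np.array([np.cos(a),np.sin(a)]); uy=np.array([-ux[1],ux[0]])
s=cv2.imread('pics/side0.png'); k=8; x0,y0=290,215
im=cv2.resize(s[y0:y0+50,x0:x0+60],None,fx=k,fy=k,interpolation=cv2.INTER_CUBIC)
for sx in(-.025,.025):
  for y,z in((-.023,.05),(.023,.05),(0,.035),(-.023,0),(.023,0)):
    p=proj('side',[*(c+ux*sx+uy*y),z]); q=((p-[x0,y0]+.5)*k).astype(int); cv2.circle(im,tuple(map(int,q)),4,(0,0,255),1)
cv2.imwrite('pics/ov.png',im)
```

```text
(no output)
```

View pics/ov.png

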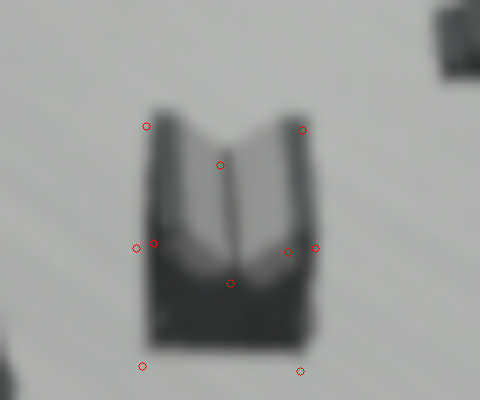

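Call:
{"fn": "carry_out", "kwargs": {
  "plan": [
    [0,0.015,-0.02,0.008,0.0,0.03],
    [0,0.015,-0.025,0,0,0.033],
    [0,0,-0.025,0,0,0],
    [0,0,-0.012,0,0,0],
    [0,0,0,0,0,0]
  ]
}}

```text
time_s: 2.53
tcp_pos: [0.5518, -0.0842, 0.0709]
eef_rot: [179.5, 0.6, -134.7]
contact_force: [-0.4, 0.1, -0.3]
gripper_width: 0.0878
```

```bash
python3 look.py b 314,197,40 318,240,30
```

```text
2.5333 [ 0.5518 -0.0842  0.0709] [ 179.45    0.58 -134.74] [-0.4  0.1 -0.3] 0.08783352917327628
top origin 274 157 scale 4.95 tcp px [313.6 196.6]
side origin 288 210 scale 6.6 tcp px [316.3 229. ]
```

View pics/L_b.png

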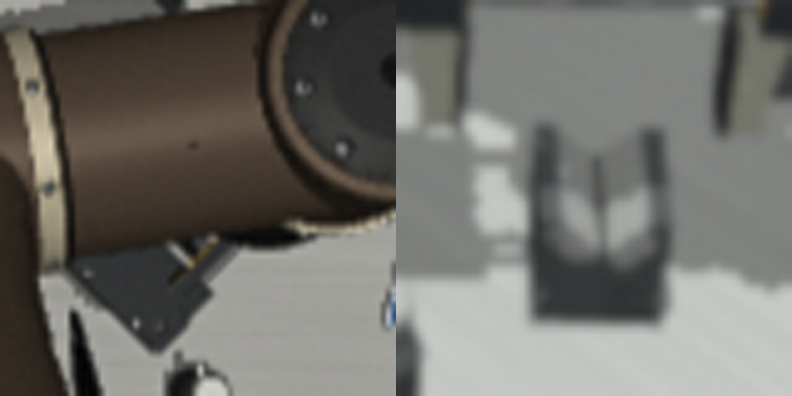

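```bash
cat > d.py <<'E'
import sys
from h import *
from scipy.spatial.transform import Rotation as Ro
x,y,z,yaw=map(float,sys.argv[1:5]); s=r.get_state()
p=np.array(s['tcp_pos']); R=Ro.from_euler('xyz',s['eef_rot'],degrees=True)
w=(Ro.from_euler('xyz',[180,0,yaw],degrees=True)*R.inv()).as_rotvec()
print('d',(np.array([x,y,z])-p).round(4),'w',w.round(3),'t',round(s['time_s'],2),'w_grip',round(s['gripper_width'],4))
E
python3 d.py .552 -.0895 .010 -135.7
```

```text
d [-0.0012 -0.005  -0.0631] w [-0.014  0.003 -0.017] t 2.63 w_grip 0.0877
```

Call:
{"fn": "carry_out", "kwargs": {
  "plan": [
    [0,-0.004,-0.012,-0.012,0.003,-0.015],
    [0,0,-0.018,0,0,0],
    [0,0,-0.018,0,0,0],
    [0,0,-0.007,0,0,0],
    [0,0,-0.003,0,0,0],
    [0,0,0,0,0,0]
  ]
}}

```text
time_s: 3.13
tcp_pos: [0.5595, -0.0853, 0.0236]
eef_rot: [-179.5, 0.8, -135.2]
contact_force: [-0.2, -0.2, -0.9]
gripper_width: 0.0879
```

```bash
python3 d.py .552 -.0895 .010 -135.7; python3 look.py c 314,197,40 318,240,30
```

```text
d [-0.0075 -0.0042 -0.0136] w [-0.003  0.016 -0.008] t 3.13 w_grip 0.0879
3.1333 [ 0.5595 -0.0853  0.0236] [-179.46    0.76 -135.23] [-0.2 -0.2 -0.9] 0.08794745949328805
top origin 274 157 scale 4.95 tcp px [311.5 195.8]
side origin 288 210 scale 6.6 tcp px [317.4 242.5]
```

View pics/L_c.png

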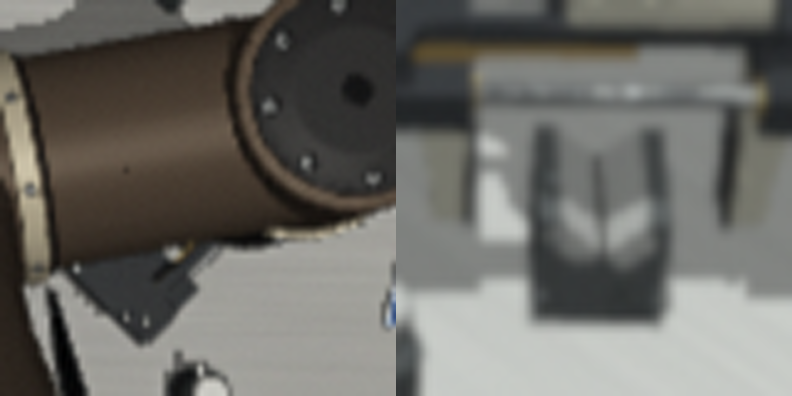

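Call:
{"fn": "carry_out", "kwargs": {
  "plan": [
    [-0.006,-0.004,-0.005,0,0.014,-0.006],
    [0,0,-0.005,0,0,0],
    [0,0,-0.003,0,0,0]
  ]
}}

```text
time_s: 3.48
tcp_pos: [0.5555, -0.0895, 0.0135]
eef_rot: [-179.9, 0.4, -135.6]
contact_force: [0.4, -1.1, 0.2]
gripper_width: 0.0877
```

```bash
python3 d.py .552 -.0905 .010 -135.7
```

```text
d [-0.0035 -0.001  -0.0035] w [-0.003  0.007 -0.002] t 3.48 w_grip 0.0877
```

Call:
{"fn": "carry_out", "kwargs": {
  "plan": [
    [-0.004,-0.001,-0.003,0,0.005,0],
    [0,0,0,0,0,0],
    [0,0,0,0,0,0],
    [0,0,0,0,0,0],
    [0,0,0,0,0,0],
    [0,0,0,0,0,0],
    [0,0,0,0,0,0],
    [0,0,0,0,0,0]
  ],
  "fingers": 1,
  "force": 40
}}

```text
time_s: 4.15
tcp_pos: [0.5511, -0.0911, 0.0096]
eef_rot: [179.9, 0.2, -135.6]
contact_force: [-0.5, -0.1, -1.0]
gripper_width: 0.0456
```

```bash
python3 d.py .552 -.0905 .010 -135.7
```

```text
d [0.0009 0.0006 0.0004] w [-0.003  0.001 -0.001] t 4.15 w_grip 0.0456
```

Call:
{"fn": "carry_out", "kwargs": {
  "plan": [
    [0,0,0.015,0,0,0],
    [0,0,0.02,0,0,0],
    [-0.004,-0.018,0.015,0,0,0.06],
    [-0.008,-0.034,0.003,0,0,0.11],
    [-0.008,-0.034,0,0,0,0.11],
    [-0.008,-0.034,0,0,0,0.11],
    [-0.007,-0.03,0,0,0,0.11],
    [-0.003,-0.012,0,0,0,0.06],
    [0,0,0,0,0,0],
    [0,0,0,0,0,0]
  ]
}}

```text
time_s: 4.98
tcp_pos: [0.4994, -0.2559, 0.0552]
eef_rot: [178.8, -0.1, -102.1]
contact_force: [-0.4, 0.6, -7.4]
gripper_width: 0.046
```

```bash
python3 d.py .5125 -.262 .012 -102.5; python3 look.py d 370,213,40 365,290,40
```

```text
d [ 0.0131 -0.0061 -0.0432] w [-0.002 -0.021 -0.006] t 4.98 w_grip 0.046
4.9833 [ 0.4994 -0.2559  0.0552] [ 1.7878e+02 -1.3000e-01 -1.0213e+02] [-0.4  0.6 -7.4] 0.04597379198395833
top origin 330 173 scale 4.95 tcp px [371.1 216. ]
side origin 325 250 scale 4.95 tcp px [362.4 287.3]
```

View pics/L_d.png

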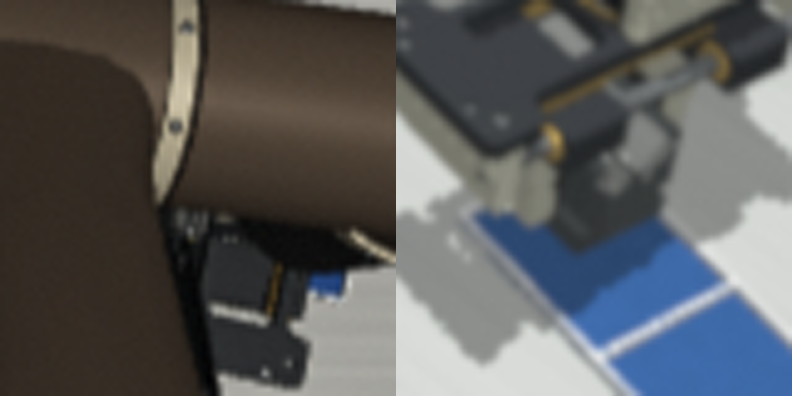

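Call:
{"fn": "carry_out", "kwargs": {
  "plan": [
    [0.01,-0.005,-0.01,-0.002,-0.018,-0.005],
    [0,0,-0.01,0,0,0],
    [0,0,-0.008,0,0,0],
    [0,0,0,0,0,0]
  ]
}}

```text
time_s: 5.42
tcp_pos: [0.5107, -0.2564, 0.0255]
eef_rot: [179.8, 0.0, -102.4]
contact_force: [0.5, 0.1, -7.2]
gripper_width: 0.0456
```

```bash
python3 d.py .5125 -.262 .012 -102.5
```

```text
d [ 0.0018 -0.0056 -0.0135] w [-0.001 -0.004 -0.002] t 5.42 w_grip 0.0456
```

Call:
{"fn": "carry_out", "kwargs": {
  "plan": [
    [0.002,-0.006,-0.003,0,-0.003,0],
    [0,0,-0.005,0,0,0],
    [0,0,-0.003,0,0,0],
    [0,0,0,0,0,0]
  ]
}}

```text
time_s: 5.75
tcp_pos: [0.5123, -0.2609, 0.0129]
eef_rot: [179.8, 0.0, -102.3]
contact_force: [0.1, -0.5, -7.3]
gripper_width: 0.0459
```

```bash
python3 d.py .5125 -.262 .012 -102.5
```

```text
d [ 0.0002 -0.0011 -0.0009] w [-0.002 -0.003 -0.004] t 5.75 w_grip 0.0459
```

Call:
{"fn": "carry_out", "kwargs": {
  "plan": [
    [0,0,-0.001,0,-0.002,0],
    [0,0,-0.001,0,0,0],
    [0,0,0,0,0,0]
  ]
}}

```text
time_s: 6.0
tcp_pos: [0.5125, -0.2609, 0.0119]
eef_rot: [179.9, 0.1, -102.2]
contact_force: [-0.2, -0.4, -6.9]
gripper_width: 0.046
```

Call:
{"fn": "carry_out", "kwargs": {
  "plan": [
    [0,0,-0.001,0,0,0],
    [0,0,-0.001,0,0,0]
  ]
}}

```text
time_s: 6.17
tcp_pos: [0.5128, -0.261, 0.0116]
eef_rot: [-180.0, 0.0, -102.2]
contact_force: [-4.7, 4.3, 12.3]
gripper_width: 0.046
```

Call:
{"fn": "carry_out", "kwargs": {
  "plan": [
    [0,0,0,0,0,0],
    [0,0,0,0,0,0],
    [0,0,0,0,0,0],
    [0,0,0.001,0,0,0],
    [0,0,0.01,0,0,0],
    [0,0,0.02,0,0,0],
    [0,0,0.025,0,0,0],
    [0,0,0.025,0,0,0],
    [0,0,0.02,0,0,0],
    [0,0,0,0,0,0]
  ],
  "fingers": -0.4
}}

```text
time_s: 7.0
tcp_pos: [0.5162, -0.2626, 0.1226]
eef_rot: [-179.6, -0.1, -102.1]
contact_force: [0.7, -0.0, 0.1]
gripper_width: 0.0616
```

```bash
python3 d.py .4406 -.0882 .1 -135; python3 look.py e 380,213,40 365,290,40
python3 - <<'E'
from h import *
print(onz('top',316.3,236.1,.066),onz('top',312.7,236.1,.003))
f=lambda X,Y:(270+(X-390+.5)/13-.5,248+(Y+.5)/13-.5)
print(onz('side',*f(588,215),.044))
E
```

```text
d [-0.0756  0.1744 -0.0226] w [ 0.005  0.006 -0.574] t 7.0 w_grip 0.0616
7.0 [ 0.5162 -0.2626  0.1226] [-1.7957e+02 -8.0000e-02 -1.0210e+02] [ 0.7 -0.   0.1] 0.06164219648613106
top origin 340 173 scale 4.95 tcp px [380.5 208.4]
side origin 325 250 scale 4.95 tcp px [374.9 261.9]
[ 0.43789882 -0.09304389  0.066     ] [ 0.43900057 -0.09226871  0.003     ]
[ 0.43803949 -0.09461504  0.044     ]
```

View pics/L_e.png

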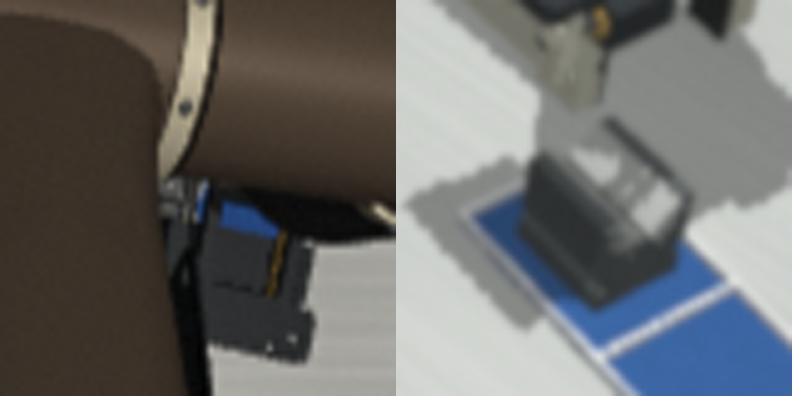

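Call:
{"fn": "carry_out", "kwargs": {
  "plan": [
    [-0.006,0.014,0,0,0,-0.05],
    [-0.015,0.034,0,0,0,-0.11],
    [-0.015,0.034,0,0,0,-0.11],
    [-0.015,0.034,-0.005,0,0,-0.11],
    [-0.014,0.03,-0.005,0,0,-0.11],
    [-0.006,0.012,-0.005,0,0,-0.06],
    [0,0,0,0,0,0],
    [0,0,0,0,0,0]
  ],
  "fingers": -0.6
}}

```text
time_s: 7.77
tcp_pos: [0.4378, -0.1032, 0.0994]
eef_rot: [179.9, -0.3, -134.7]
contact_force: [-0.0, 0.4, -0.4]
gripper_width: 0.0706
```

```bash
python3 d.py .4395 -.0925 .012 -135
```

```text
d [ 0.0017  0.0107 -0.0874] w [ 0.003 -0.006 -0.006] t 7.77 w_grip 0.0706
```

Call:
{"fn": "carry_out", "kwargs": {
  "plan": [
    [0.002,0.01,0,0.003,-0.005,-0.005],
    [0,0,0,0,0,0],
    [0,0,0,0,0,0]
  ]
}}

```text
time_s: 8.02
tcp_pos: [0.4404, -0.0932, 0.099]
eef_rot: [180.0, -0.1, -134.9]
contact_force: [0.1, -0.2, -0.4]
gripper_width: 0.0701
```

```bash
python3 d.py .4395 -.0925 .012 -135;python3 look.py f 315,230,40 285,260,30
```

```text
d [-0.0009  0.0007 -0.087 ] w [ 0.    -0.001 -0.003] t 8.02 w_grip 0.0701
8.0167 [ 0.4404 -0.0932  0.099 ] [ 1.7995e+02 -6.0000e-02 -1.3485e+02] [ 0.1 -0.2 -0.4] 0.0700628833475173
top origin 275 190 scale 4.95 tcp px [318.3 235. ]
side origin 255 230 scale 6.6 tcp px [285.8 245.2]
```

View pics/L_f.png

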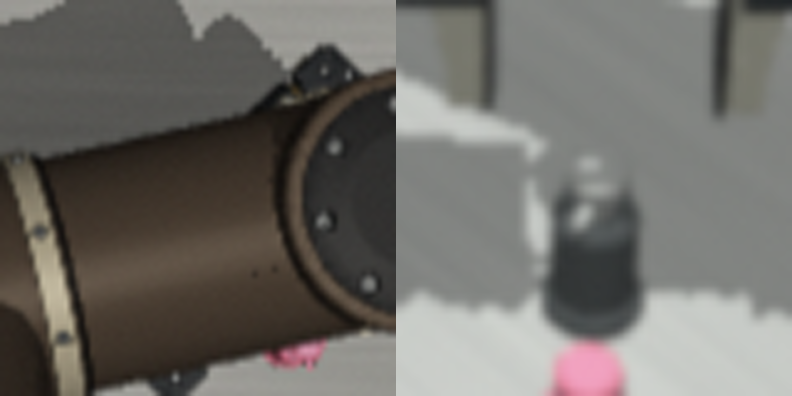

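Call:
{"fn": "carry_out", "kwargs": {
  "plan": [
    [-0.001,0,-0.015,0,0,0],
    [0,0,-0.02,0,0,0],
    [0,0,-0.02,0,0,0],
    [0,0,-0.013,0,0,0],
    [0,0,-0.005,0,0,0],
    [0,0,0,0,0,0]
  ]
}}

```text
time_s: 8.62
tcp_pos: [0.4422, -0.0958, 0.0245]
eef_rot: [-179.9, 0.1, -135.0]
contact_force: [0.8, -0.6, 0.2]
gripper_width: 0.0702
```

```bash
python3 d.py .4395 -.0925 .012 -135
```

```text
d [-0.0027  0.0033 -0.0125] w [-0.     0.003  0.   ] t 8.62 w_grip 0.0702
```

Call:
{"fn": "carry_out", "kwargs": {
  "plan": [
    [-0.003,0.003,-0.006,0,0.003,0],
    [0,0,-0.005,0,0,0],
    [0,0,0,0,0,0]
  ]
}}

```text
time_s: 8.87
tcp_pos: [0.4401, -0.093, 0.0137]
eef_rot: [-179.9, 0.1, -135.1]
contact_force: [-0.2, 0.5, 0.2]
gripper_width: 0.0701
```

```bash
python3 d.py .4395 -.0925 .012 -135;python3 look.py g 315,230,40 285,260,30
```

```text
d [-0.0006  0.0005 -0.0017] w [-0.     0.001  0.001] t 8.87 w_grip 0.0701
8.8667 [ 0.4401 -0.093   0.0137] [-1.7995e+02  6.0000e-02 -1.3506e+02] [-0.2  0.5  0.2] 0.0701162532002197
top origin 275 190 scale 4.95 tcp px [313.5 235.7]
side origin 255 230 scale 6.6 tcp px [284.5 272.6]
```

View pics/L_g.png

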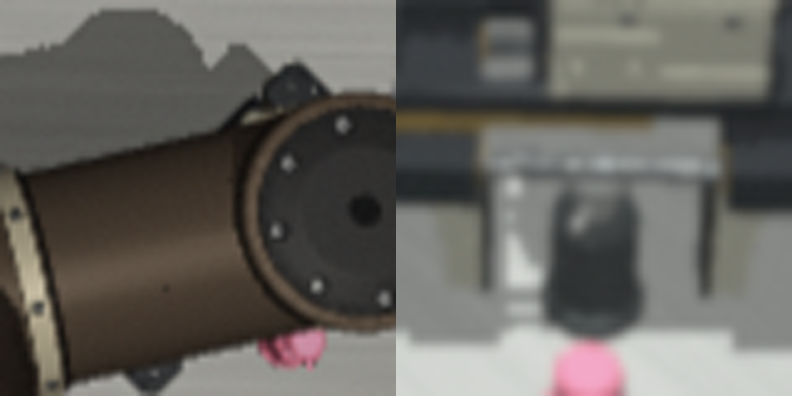

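Call:
{"fn": "carry_out", "kwargs": {
  "plan": [
    [-0.001,0,0,0,0,0],
    [0,0,0,0,0,0],
    [0,0,0,0,0,0],
    [0,0,0,0,0,0],
    [0,0,0,0,0,0],
    [0,0,0,0,0,0],
    [0,0,0,0,0,0],
    [0,0,0,0,0,0]
  ],
  "fingers": 1,
  "force": 30
}}

```text
time_s: 9.63
tcp_pos: [0.4407, -0.0925, 0.0163]
eef_rot: [-179.8, 0.3, -135.0]
contact_force: [0.5, -0.5, -0.8]
gripper_width: 0.0293
```

```bash
python3 d.py .4955 -.334 .016 -102.5
```

```text
d [ 0.0548 -0.2415 -0.0003] w [-0.003  0.006  0.567] t 9.63 w_grip 0.0293
```

Call:
{"fn": "carry_out", "kwargs": {
  "plan": [
    [0,0,0.015,0,0,0],
    [0,0,0.025,0,0,0],
    [0,0,0.025,0,0,0],
    [0.004,-0.015,0.01,0,0,0.04],
    [0.007,-0.033,0,0,0,0.08],
    [0.007,-0.033,0,0,0,0.08],
    [0.007,-0.033,0,0,0,0.08],
    [0.007,-0.033,0,0,0,0.08],
    [0.007,-0.033,0,0,0,0.08],
    [0.006,-0.026,0,0,0,0.06],
    [0.002,-0.01,0,0,0,0.03],
    [0,0,0,0,0,0]
  ]
}}

```text
time_s: 10.63
tcp_pos: [0.4829, -0.3182, 0.0904]
eef_rot: [179.8, 0.0, -103.0]
contact_force: [0.5, 0.6, -3.0]
gripper_width: 0.0291
```

```bash
python3 d.py .4955 -.334 .018 -102.5
```

```text
d [ 0.0126 -0.0158 -0.0724] w [-0.001 -0.003  0.008] t 10.63 w_grip 0.0291
```

Call:
{"fn": "carry_out", "kwargs": {
  "plan": [
    [0.012,-0.015,-0.005,0,-0.003,0.007],
    [0,0,-0.015,0,0,0],
    [0,0,-0.015,0,0,0],
    [0,0,-0.008,0,0,0],
    [0,0,0,0,0,0]
  ]
}}

```text
time_s: 11.05
tcp_pos: [0.4924, -0.3328, 0.0431]
eef_rot: [179.7, 0.2, -103.0]
contact_force: [0.1, 0.8, -3.0]
gripper_width: 0.0291
```

```bash
python3 d.py .4955 -.334 .018 -102.5;python3 look.py h 385,215,40 380,300,50
```

```text
d [ 0.0031 -0.0012 -0.0251] w [-0.004 -0.005  0.008] t 11.05 w_grip 0.0291
11.05 [ 0.4924 -0.3328  0.0431] [ 1.7968e+02  1.6000e-01 -1.0297e+02] [ 0.1  0.8 -3. ] 0.02910185687591118
top origin 345 175 scale 4.95 tcp px [395.8 219. ]
side origin 330 250 scale 3.96 tcp px [391.5 315.4]
```

View pics/L_h.png

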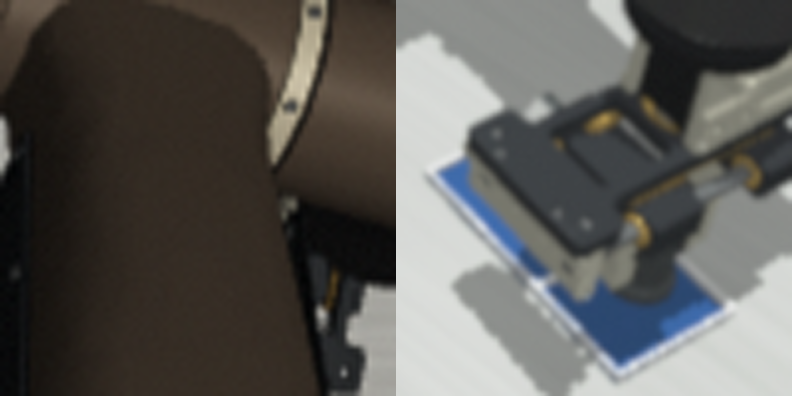

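Call:
{"fn": "carry_out", "kwargs": {
  "plan": [
    [0.003,-0.001,-0.008,-0.003,-0.004,0.007],
    [0,0,-0.008,0,0,0],
    [0,0,-0.004,0,0,0],
    [0,0,0,0,0,0]
  ]
}}

```text
time_s: 11.48
tcp_pos: [0.4985, -0.3338, 0.0258]
eef_rot: [-179.7, -0.0, -102.4]
contact_force: [0.7, 0.1, -3.1]
gripper_width: 0.029
```

```bash
python3 d.py .4955 -.334 .018 -102.5
```

```text
d [-0.003  -0.0002 -0.0078] w [ 0.002  0.006 -0.002] t 11.48 w_grip 0.029
```

Call:
{"fn": "carry_out", "kwargs": {
  "plan": [
    [-0.003,0,-0.003,0.002,0.005,0],
    [0,0,-0.003,0,0,0],
    [0,0,0,0,0,0]
  ]
}}

```text
time_s: 11.73
tcp_pos: [0.4954, -0.3337, 0.0195]
eef_rot: [-180.0, 0.0, -102.4]
contact_force: [-0.1, -0.5, -2.9]
gripper_width: 0.0294
```

Call:
{"fn": "carry_out", "kwargs": {
  "plan": [
    [0,0,-0.001,0,0,0],
    [0,0,-0.001,0,0,0]
  ]
}}

```text
time_s: 11.9
tcp_pos: [0.4954, -0.3339, 0.0182]
eef_rot: [-180.0, -0.0, -102.4]
contact_force: [-4.1, 4.7, 12.8]
gripper_width: 0.0296
```

Contact with the tray floor. Releasing and rising.

Call:
{"fn": "carry_out", "kwargs": {
  "plan": [
    [0,0,0,0,0,0],
    [0,0,0,0,0,0],
    [0,0,0,0,0,0],
    [0,0,0,0,0,0],
    [0,0,0.01,0,0,0],
    [0,0,0.02,0,0,0],
    [0,0,0.025,0,0,0],
    [0,0,0.03,0,0,0],
    [0,0,0.025,0,0,0],
    [0,0,0.01,0,0,0],
    [0,0,0,0,0,0]
  ],
  "fingers": -0.1
}}

```text
time_s: 12.82
tcp_pos: [0.4958, -0.3349, 0.1489]
eef_rot: [-179.8, -0.1, -102.3]
contact_force: [0.1, 0.8, -0.4]
gripper_width: 0.0481
```

```bash
python3 d.py .5657 .0895 .1 -87.7;python3 look.py i 385,215,40 375,300,50
```

```text
d [ 0.0699  0.4244 -0.0489] w [0.002 0.004 0.255] t 12.82 w_grip 0.0481
12.8167 [ 0.4958 -0.3349  0.1489] [-1.7978e+02 -1.1000e-01 -1.0231e+02] [ 0.1  0.8 -0.4] 0.04810103643241946
top origin 345 175 scale 4.95 tcp px [410.1 215.5]
side origin 325 250 scale 3.96 tcp px [403.6 278.4]
```

View pics/L_i.png

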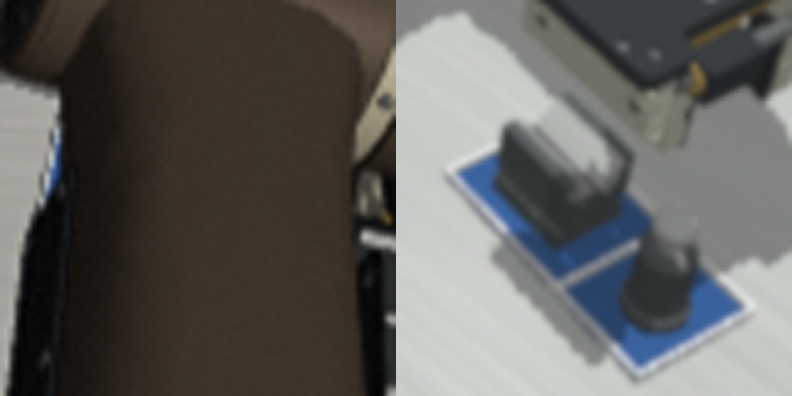

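Call:
{"fn": "carry_out", "kwargs": {
  "plan": [
    [0.003,0.018,0,0,0,0.01],
    [0.006,0.036,0,0,0,0.022],
    [0.006,0.038,0,0,0,0.022],
    [0.006,0.038,0,0,0,0.022],
    [0.006,0.038,0,0,0,0.022],
    [0.006,0.038,0,0,0,0.022],
    [0.006,0.038,-0.005,0,0,0.022],
    [0.006,0.038,-0.01,0,0,0.022],
    [0.006,0.038,-0.01,0,0,0.022],
    [0.006,0.036,-0.01,0,0,0.022],
    [0.004,0.025,-0.005,0,0,0.022],
    [0.002,0.012,0,0,0,0.01]
  ],
  "fingers": -0.5
}}

```text
time_s: 13.92
tcp_pos: [0.5472, 0.0725, 0.0888]
eef_rot: [178.7, -0.3, -88.5]
contact_force: [0.3, -1.0, 0.2]
gripper_width: 0.0655
```

```bash
python3 d.py .5657 .0895 .06 -87.7
```

```text
d [ 0.0185  0.017  -0.0288] w [ 0.006 -0.022  0.014] t 13.92 w_grip 0.0655
```

Call:
{"fn": "carry_out", "kwargs": {
  "plan": [
    [0.009,0.006,-0.004,0.005,-0.018,0.01],
    [0.009,0.005,-0.012,0,0,0],
    [0,0,-0.012,0,0,0],
    [0,0,0,0,0,0],
    [0,0,0,0,0,0]
  ]
}}

```text
time_s: 14.33
tcp_pos: [0.5626, 0.0861, 0.0544]
eef_rot: [179.3, -0.3, -87.6]
contact_force: [0.5, -0.6, 0.3]
gripper_width: 0.0656
```

```bash
python3 d.py .5657 .0895 .008 -87.7;python3 look.py k 255,195,40 268,205,30
```

```text
d [ 0.0031  0.0034 -0.0464] w [ 0.005 -0.012 -0.002] t 14.33 w_grip 0.0656
14.3333 [0.5626 0.0861 0.0544] [179.28  -0.25 -87.57] [ 0.5 -0.6  0.3] 0.06564144519944899
top origin 215 155 scale 4.95 tcp px [254.8 192.6]
side origin 238 175 scale 6.6 tcp px [268.3 199.5]
```

View pics/L_k.png

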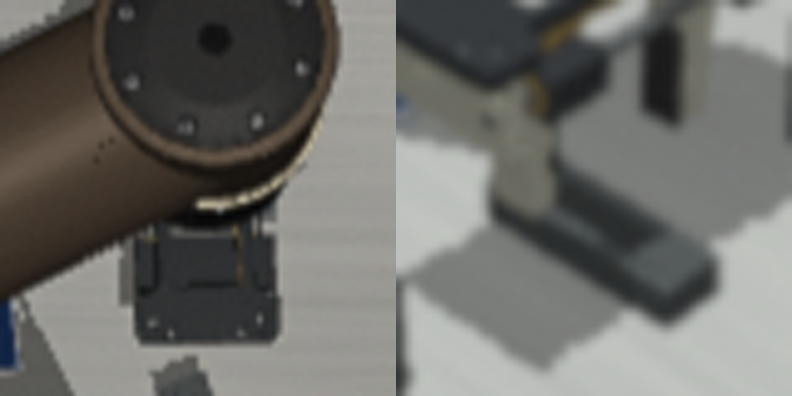

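Call:
{"fn": "carry_out", "kwargs": {
  "plan": [
    [0.003,0.003,-0.008,0.004,-0.01,0],
    [0,0,-0.012,0,0,0],
    [0,0,-0.01,0,0,0],
    [0,0,-0.004,0,0,0],
    [0,0,0,0,0,0]
  ]
}}

```text
time_s: 14.85
tcp_pos: [0.5671, 0.0876, 0.0231]
eef_rot: [-179.8, 0.1, -87.7]
contact_force: [0.7, 0.6, -0.5]
gripper_width: 0.0658
```

```bash
python3 d.py .5657 .0895 .008 -87.7
```

```text
d [-0.0014  0.0019 -0.0151] w [-0.002  0.003  0.001] t 14.85 w_grip 0.0658
```

Call:
{"fn": "carry_out", "kwargs": {
  "plan": [
    [-0.001,0.002,-0.005,-0.002,0.003,0],
    [0,0,-0.005,0,0,0],
    [0,0,-0.003,0,0,0],
    [0,0,0,0,0,0]
  ]
}}

```text
time_s: 15.18
tcp_pos: [0.5666, 0.0897, 0.0103]
eef_rot: [-179.9, -0.0, -87.8]
contact_force: [-0.0, -0.0, -0.2]
gripper_width: 0.0659
```

```bash
python3 d.py .5657 .0895 .008 -87.7; python3 look.py l 255,195,40 268,205,30
```

```text
d [-0.0009 -0.0002 -0.0023] w [0.    0.001 0.001] t 15.18 w_grip 0.0659
15.1833 [0.5666 0.0897 0.0103] [-1.7992e+02 -1.0000e-02 -8.7760e+01] [-0.  -0.  -0.2] 0.06592522464844475
top origin 215 155 scale 4.95 tcp px [253.4 193. ]
side origin 238 175 scale 6.6 tcp px [268.3 211.4]
```

View pics/L_l.png

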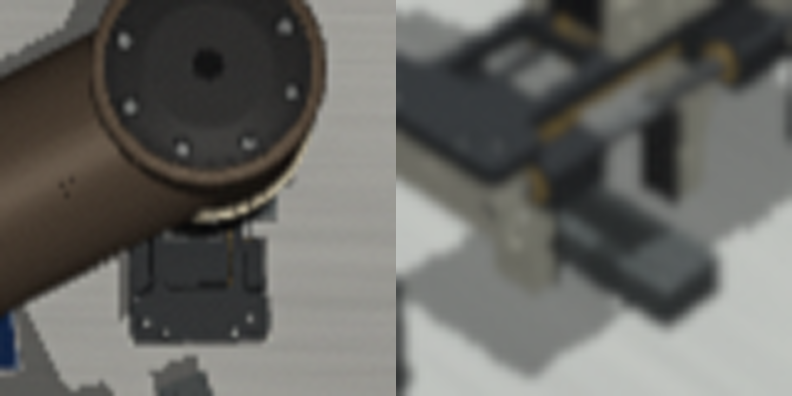

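Call:
{"fn": "carry_out", "kwargs": {
  "plan": [
    [-0.001,0,-0.001,0,0,0],
    [0,0,-0.001,0,0,0],
    [0,0,0,0,0,0],
    [0,0,0,0,0,0],
    [0,0,0,0,0,0],
    [0,0,0,0,0,0],
    [0,0,0,0,0,0]
  ],
  "fingers": 1,
  "force": 40
}}

```text
time_s: 15.87
tcp_pos: [0.5664, 0.0901, 0.0095]
eef_rot: [-179.8, 0.0, -87.7]
contact_force: [-0.2, 0.4, -0.7]
gripper_width: 0.0314
```

```bash
python3 d.py .548 .2775 .06 -81.9
```

```text
d [-0.0184  0.1874  0.0505] w [-0.001  0.003  0.102] t 15.87 w_grip 0.0314
```

Call:
{"fn": "carry_out", "kwargs": {
  "plan": [
    [0,0,0.015,0,0,0],
    [0,0,0.02,0,0,0],
    [-0.001,0.015,0.015,0,0,0.01],
    [-0.003,0.033,0,0,0,0.02],
    [-0.003,0.035,0,0,0,0.02],
    [-0.003,0.035,0,0,0,0.02],
    [-0.003,0.033,0,0,0,0.02],
    [-0.001,0.015,0,0,0,0.01],
    [0,0,0,0,0,0],
    [0,0,0,0,0,0]
  ]
}}

```text
time_s: 16.7
tcp_pos: [0.544, 0.2593, 0.0557]
eef_rot: [179.4, -0.2, -82.2]
contact_force: [-0.5, -0.1, -4.2]
gripper_width: 0.0315
```

```bash
python3 d.py .548 .2775 .0115 -81.9;python3 look.py m 193,210,40 215,190,40
```

```text
d [ 0.004   0.0182 -0.0442] w [ 0.004 -0.01   0.004] t 16.7 w_grip 0.0315
16.7 [0.544  0.2593 0.0557] [ 1.7941e+02 -1.6000e-01 -8.2150e+01] [-0.5 -0.1 -4.2] 0.03145329326111403
top origin 153 170 scale 4.95 tcp px [195.4 197.9]
side origin 175 150 scale 4.95 tcp px [220. 174.]
```

View pics/L_m.png

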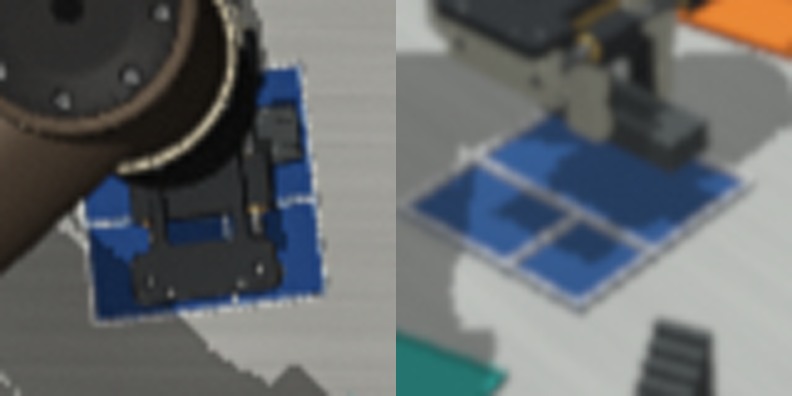

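Call:
{"fn": "carry_out", "kwargs": {
  "plan": [
    [0.004,0.017,-0.006,0.004,-0.008,0.003],
    [0,0,-0.012,0,0,0],
    [0,0,-0.01,0,0,0],
    [0,0,-0.003,0,0,0],
    [0,0,0,0,0,0]
  ]
}}

```text
time_s: 17.22
tcp_pos: [0.5487, 0.2709, 0.0224]
eef_rot: [179.8, -0.0, -82.4]
contact_force: [-0.2, -0.8, -3.9]
gripper_width: 0.0317
```

```bash
python3 d.py .548 .2775 .0115 -81.9
```

```text
d [-0.0007  0.0066 -0.0109] w [ 0.001 -0.003  0.009] t 17.22 w_grip 0.0317
```

Call:
{"fn": "carry_out", "kwargs": {
  "plan": [
    [-0.001,0.006,-0.002,0.001,-0.002,0.008],
    [0,0,-0.004,0,0,0],
    [0,0,-0.003,0,0,0],
    [0,0,0,0,0,0]
  ]
}}

```text
time_s: 17.55
tcp_pos: [0.548, 0.2761, 0.0127]
eef_rot: [179.9, -0.0, -82.0]
contact_force: [-0.5, -1.1, -4.6]
gripper_width: 0.0317
```

```bash
python3 d.py .548 .2775 .0115 -81.9
```

```text
d [ 0.      0.0014 -0.0012] w [ 0.001 -0.001  0.002] t 17.55 w_grip 0.0317
```

Call:
{"fn": "carry_out", "kwargs": {
  "plan": [
    [0,0,-0.001,0,0,0],
    [0,0,-0.001,0,0,0]
  ]
}}

```text
time_s: 17.72
tcp_pos: [0.5481, 0.2762, 0.0114]
eef_rot: [180.0, -0.0, -82.0]
contact_force: [-5.0, -0.9, 8.7]
gripper_width: 0.0314
```

Call:
{"fn": "carry_out", "kwargs": {
  "plan": [
    [0,0,0,0,0,0],
    [0,0,0,0,0,0],
    [0,0,0,0,0,0],
    [0,0,0,0,0,0],
    [0,0,0.01,0,0,0],
    [0,0,0.02,0,0,0],
    [0,0,0.03,0,0,0],
    [0,0,0.03,0,0,0],
    [0,0,0.025,0,0,0],
    [0,0,0.01,0,0,0],
    [0,0,0,0,0,0]
  ],
  "fingers": -0.1
}}

```text
time_s: 18.63
tcp_pos: [0.55, 0.2768, 0.1488]
eef_rot: [-179.7, 0.1, -81.9]
contact_force: [-0.3, 0.0, 0.4]
gripper_width: 0.0478
```

```bash
python3 d.py .434 .088 .1 -155.6;python3 look.py n 193,210,40 215,190,40
```

```text
d [-0.116  -0.1888 -0.0488] w [ 0.002  0.006 -1.286] t 18.63 w_grip 0.0478
18.6333 [0.55   0.2768 0.1488] [-1.7968e+02  8.0000e-02 -8.1900e+01] [-0.3  0.   0.4] 0.04780647084496488
top origin 153 170 scale 4.95 tcp px [184.8 191.9]
side origin 175 150 scale 4.95 tcp px [215.6 141.9]
```

View pics/L_n.png

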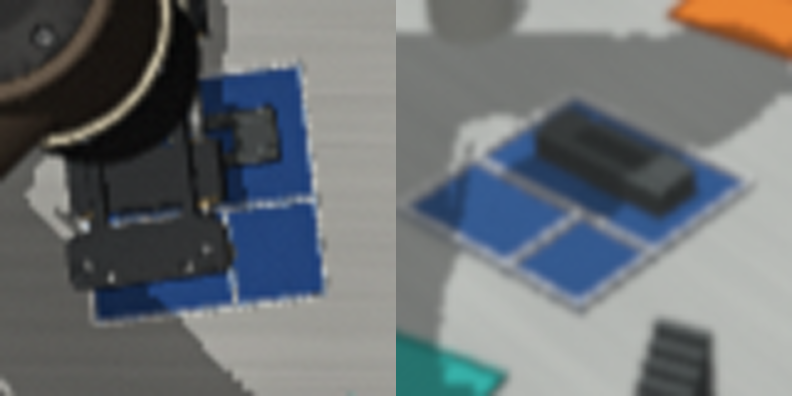

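Call:
{"fn": "carry_out", "kwargs": {
  "plan": [
    [-0.006,-0.01,0,0,0,-0.08],
    [-0.011,-0.017,0,0,0,-0.115],
    [-0.011,-0.017,0,0,0,-0.115],
    [-0.011,-0.017,0,0,0,-0.115],
    [-0.011,-0.017,0,0,0,-0.115],
    [-0.011,-0.017,0,0,0,-0.115],
    [-0.011,-0.017,0,0,0,-0.115],
    [-0.011,-0.017,0,0,0,-0.115],
    [-0.011,-0.017,-0.01,0,0,-0.115],
    [-0.011,-0.017,-0.01,0,0,-0.115],
    [-0.01,-0.016,-0.01,0,0,-0.1],
    [-0.004,-0.007,-0.005,0,0,-0.05]
  ],
  "fingers": -0.5
}}

```text
time_s: 19.73
tcp_pos: [0.4158, 0.078, 0.094]
eef_rot: [179.7, -1.3, -157.9]
contact_force: [-0.3, -0.3, -0.4]
gripper_width: 0.0656
```

```bash
python3 d.py .434 .088 .075 -155.6
```

```text
d [ 0.0182  0.01   -0.019 ] w [ 0.005 -0.023  0.041] t 19.73 w_grip 0.0656
```

Call:
{"fn": "carry_out", "kwargs": {
  "plan": [
    [0.01,0.006,-0.002,0.004,-0.02,0.035],
    [0.007,0.003,-0.006,0,0,0],
    [0,0,-0.004,0,0,0],
    [0,0,0,0,0,0],
    [0,0,0,0,0,0]
  ]
}}

```text
time_s: 20.15
tcp_pos: [0.4279, 0.0828, 0.0756]
eef_rot: [-180.0, -0.9, -156.3]
contact_force: [-0.1, 1.1, -0.5]
gripper_width: 0.0656
```

```bash
python3 d.py .434 .088 .012 -155.6;python3 look.py o 254,238,40 230,225,30
```

```text
d [ 0.0061  0.0052 -0.0636] w [ 0.007 -0.014  0.012] t 20.15 w_grip 0.0656
20.15 [0.4279 0.0828 0.0756] [-179.96   -0.88 -156.32] [-0.1  1.1 -0.5] 0.06560761983888017
top origin 214 198 scale 4.95 tcp px [255.4 238.6]
side origin 200 195 scale 6.6 tcp px [228.8 217.3]
```

View pics/L_o.png

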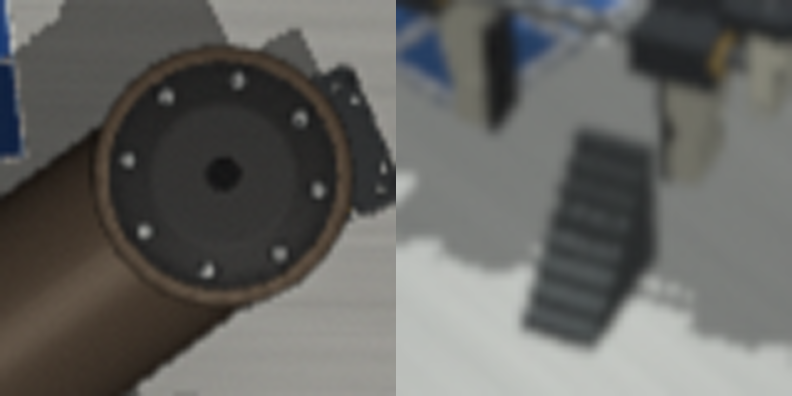

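Call:
{"fn": "carry_out", "kwargs": {
  "plan": [
    [0.006,0.005,0,0.006,-0.012,0.01],
    [0,0,0,0,0,0],
    [0,0,0,0,0,0]
  ]
}}

```text
time_s: 20.5
tcp_pos: [0.4349, 0.0889, 0.0764]
eef_rot: [180.0, 0.0, -155.7]
contact_force: [-0.5, 0.5, -0.2]
gripper_width: 0.0657
```

```bash
python3 d.py .434 .088 .012 -155.6
```

```text
d [-0.0009 -0.0009 -0.0644] w [-0.001  0.001  0.001] t 20.5 w_grip 0.0657
```

Call:
{"fn": "carry_out", "kwargs": {
  "plan": [
    [-0.001,-0.001,-0.012,0,0,0],
    [0,0,-0.016,0,0,0],
    [0,0,-0.016,0,0,0],
    [0,0,-0.008,0,0,0],
    [0,0,0,0,0,0]
  ]
}}

```text
time_s: 20.92
tcp_pos: [0.436, 0.0897, 0.025]
eef_rot: [179.9, 0.4, -155.6]
contact_force: [-0.7, -0.6, -0.3]
gripper_width: 0.066
```

```bash
python3 d.py .434 .088 .012 -155.6;python3 look.py p 254,238,40 230,225,30
```

```text
d [-0.002  -0.0017 -0.013 ] w [-0.005  0.006 -0.   ] t 20.92 w_grip 0.066
20.9167 [0.436  0.0897 0.025 ] [ 179.91    0.45 -155.58] [-0.7 -0.6 -0.3] 0.06601373880187901
top origin 214 198 scale 4.95 tcp px [252.8 236.1]
side origin 200 195 scale 6.6 tcp px [230.4 230.1]
```

View pics/L_p.png

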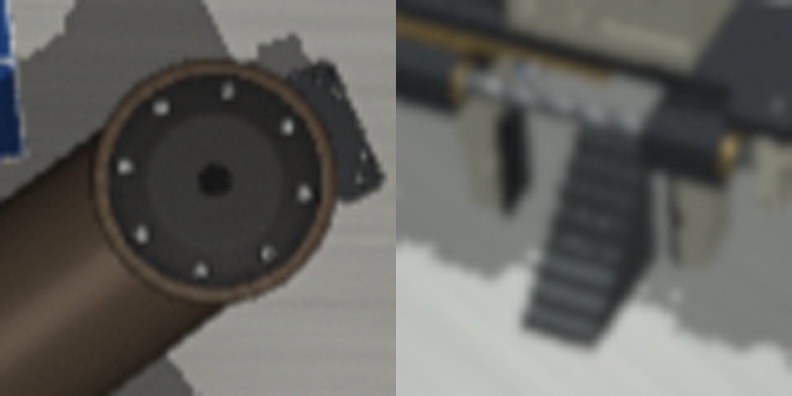

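Call:
{"fn": "carry_out", "kwargs": {
  "plan": [
    [-0.0015,-0.003,-0.005,-0.004,0.005,0],
    [0,0,-0.005,0,0,0],
    [0,0,-0.002,0,0,0],
    [0,0,0,0,0,0]
  ]
}}

```text
time_s: 21.35
tcp_pos: [0.4365, 0.0878, 0.0154]
eef_rot: [180.0, 0.4, -155.5]
contact_force: [-0.1, -0.3, -1.3]
gripper_width: 0.0657
```

```bash
python3 d.py .434 .087 .012 -155.6
```

```text
d [-0.0025 -0.0008 -0.0034] w [-0.003  0.006 -0.001] t 21.35 w_grip 0.0657
```

Call:
{"fn": "carry_out", "kwargs": {
  "plan": [
    [-0.003,-0.001,-0.003,-0.002,0.006,0],
    [0,0,0,0,0,0],
    [0,0,0,0,0,0],
    [0,0,0,0,0,0],
    [0,0,0,0,0,0],
    [0,0,0,0,0,0],
    [0,0,0,0,0,0],
    [0,0,0,0,0,0]
  ],
  "fingers": 1,
  "force": 40
}}

```text
time_s: 22.02
tcp_pos: [0.4335, 0.087, 0.0127]
eef_rot: [179.9, 0.0, -155.5]
contact_force: [-0.1, 0.2, -1.2]
gripper_width: 0.0297
```

```bash
python3 d.py .4725 .2955 .07 -81.9
```

```text
d [0.039  0.2085 0.0573] w [-2.000e-03 -1.000e-03  1.285e+00] t 22.02 w_grip 0.0297
```

Call:
{"fn": "carry_out", "kwargs": {
  "plan": [
    [0,0,0.015,0,0,0],
    [0,0,0.025,0,0,0.03],
    [0.002,0.01,0.02,0,0,0.1],
    [0.004,0.022,0,0,0,0.12],
    [0.005,0.026,0,0,0,0.12],
    [0.005,0.026,0,0,0,0.12],
    [0.005,0.026,0,0,0,0.12],
    [0.005,0.026,0,0,0,0.12],
    [0.005,0.026,0,0,0,0.12],
    [0.005,0.026,0,0,0,0.12],
    [0.002,0.012,0,0,0,0.12],
    [0,0,0,0,0,0.1]
  ]
}}

```text
time_s: 23.02
tcp_pos: [0.4639, 0.2904, 0.0699]
eef_rot: [179.8, -0.8, -84.9]
contact_force: [0.2, -0.7, -4.2]
gripper_width: 0.0296
```

```bash
python3 d.py .4712 .3045 .0147 -81.9
```

```text
d [ 0.0073  0.0141 -0.0552] w [ 0.014 -0.003  0.052] t 23.02 w_grip 0.0296
```

Call:
{"fn": "carry_out", "kwargs": {
  "plan": [
    [0.007,0.013,0,0.012,-0.003,0.045],
    [0,0,-0.01,0,0,0],
    [0,0,-0.012,0,0,0],
    [0,0,-0.006,0,0,0],
    [0,0,0,0,0,0]
  ]
}}

```text
time_s: 23.43
tcp_pos: [0.4685, 0.3036, 0.0372]
eef_rot: [179.7, -0.3, -81.8]
contact_force: [-0.4, -0.3, -3.7]
gripper_width: 0.0295
```

```bash
python3 d.py .4712 .3045 .0147 -81.9;python3 look.py q 193,210,40 215,190,40
```

```text
d [ 0.0027  0.0009 -0.0225] w [ 0.006 -0.005 -0.002] t 23.43 w_grip 0.0295
23.4333 [0.4685 0.3036 0.0372] [179.69  -0.3  -81.76] [-0.4 -0.3 -3.7] 0.029508276337426902
top origin 153 170 scale 4.95 tcp px [180.4 223.8]
side origin 175 150 scale 4.95 tcp px [189.2 183.6]
```

View pics/L_q.png

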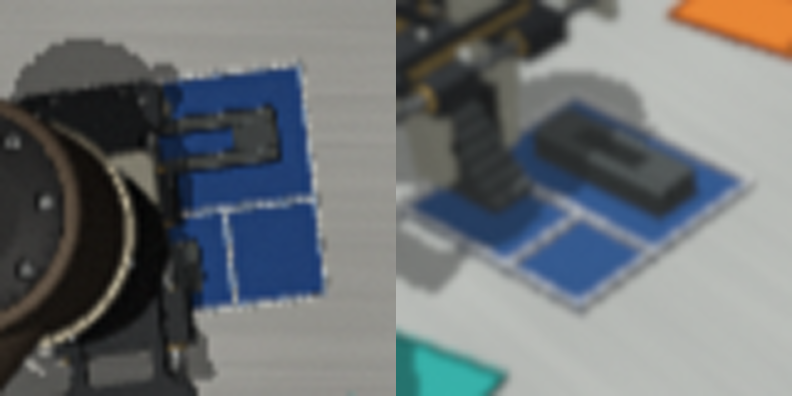

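Call:
{"fn": "carry_out", "kwargs": {
  "plan": [
    [0.003,0.001,-0.006,0.005,-0.004,0],
    [0,0,-0.007,0,0,0],
    [0,0,-0.003,0,0,0],
    [0,0,0,0,0,0]
  ]
}}

```text
time_s: 23.87
tcp_pos: [0.4731, 0.3053, 0.0225]
eef_rot: [-179.8, 0.1, -81.8]
contact_force: [-0.3, -0.4, -4.8]
gripper_width: 0.0295
```

```bash
python3 d.py .4712 .3045 .0147 -81.9
```

```text
d [-0.0019 -0.0008 -0.0078] w [-0.003  0.003 -0.002] t 23.87 w_grip 0.0295
```

Call:
{"fn": "carry_out", "kwargs": {
  "plan": [
    [-0.002,-0.001,-0.003,-0.002,0.003,0],
    [0,0,-0.003,0,0,0],
    [0,0,0,0,0,0]
  ]
}}

```text
time_s: 24.12
tcp_pos: [0.471, 0.3041, 0.0161]
eef_rot: [180.0, 0.0, -81.8]
contact_force: [0.7, 0.8, -5.0]
gripper_width: 0.0299
```

Call:
{"fn": "carry_out", "kwargs": {
  "plan": [
    [0,0,-0.001,0,0,0],
    [0,0,-0.001,0,0,0]
  ]
}}

```text
time_s: 24.28
tcp_pos: [0.4711, 0.3042, 0.0146]
eef_rot: [180.0, 0.0, -81.8]
contact_force: [-6.3, -2.2, 12.0]
gripper_width: 0.0296
```

Call:
{"fn": "carry_out", "kwargs": {
  "plan": [
    [0,0,0,0,0,0],
    [0,0,0,0,0,0],
    [0,0,0,0,0,0],
    [0,0,0,0,0,0],
    [0,0,0.01,0,0,0],
    [0,0,0.02,0,0,0],
    [0,0,0.03,0,0,0],
    [0,0,0.03,0,0,0],
    [0,0,0.025,0,0,0],
    [0,0,0.01,0,0,0],
    [0,0,0,0,0,0]
  ],
  "fingers": -0.05
}}

```text
time_s: 25.2
tcp_pos: [0.4726, 0.3048, 0.1514]
eef_rot: [-179.7, 0.1, -81.7]
contact_force: [0.7, 0.6, -0.2]
gripper_width: 0.0462
```

```bash
python3 d.py .688 .079 .1 -103;python3 look.py r 193,210,40 215,190,40
python3 - <<'E'
from h import *
print(onz('top',258.0,150.3,.06))
E
```

```text
d [ 0.2154 -0.2258 -0.0514] w [-0.002  0.005 -0.372] t 25.2 w_grip 0.0462
25.2 [0.4726 0.3048 0.1514] [-1.7972e+02  1.3000e-01 -8.1690e+01] [ 0.7  0.6 -0.2] 0.04623383954324263
top origin 153 170 scale 4.95 tcp px [173.3 220.3]
side origin 175 150 scale 4.95 tcp px [185.9 147.7]
[0.68776167 0.07872247 0.06      ]
```

View pics/L_r.png

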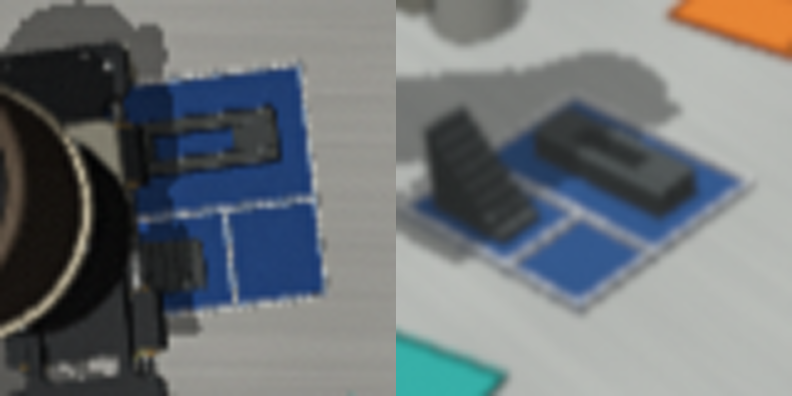

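Call:
{"fn": "carry_out", "kwargs": {
  "plan": [
    [0.01,-0.01,0,0,0,-0.02],
    [0.022,-0.023,0,0,0,-0.04],
    [0.022,-0.023,0,0,0,-0.04],
    [0.022,-0.023,0,0,0,-0.04],
    [0.022,-0.023,0,0,0,-0.04],
    [0.022,-0.023,0,0,0,-0.04],
    [0.022,-0.023,0,0,0,-0.04],
    [0.022,-0.023,0,0,0,-0.04],
    [0.022,-0.023,0,0,0,-0.04],
    [0.014,-0.014,0,0,0,-0.02],
    [0,0,0,0,0,0],
    [0,0,0,0,0,0]
  ],
  "fingers": -0.4
}}

```text
time_s: 26.3
tcp_pos: [0.6702, 0.0813, 0.1281]
eef_rot: [178.7, -0.8, -103.2]
contact_force: [-0.5, -1.2, 0.3]
gripper_width: 0.0615
```

```bash
python3 d.py .6885 .079 .085 -103
```

```text
d [ 0.0183 -0.0023 -0.0431] w [ 0.009 -0.025  0.004] t 26.3 w_grip 0.0615
```

Call:
{"fn": "carry_out", "kwargs": {
  "plan": [
    [0.016,-0.002,-0.005,0.008,-0.022,0.003],
    [0,0,-0.015,0,0,0],
    [0,0,-0.012,0,0,0],
    [0,0,0,0,0,0],
    [0,0,0,0,0,0]
  ]
}}

```text
time_s: 26.72
tcp_pos: [0.682, 0.0808, 0.0895]
eef_rot: [179.4, -0.3, -102.9]
contact_force: [-0.6, 0.2, 0.2]
gripper_width: 0.0613
```

```bash
python3 d.py .6885 .079 .012 -103;python3 look.py s 254,150,40 304,185,30
```

```text
d [ 0.0065 -0.0018 -0.0775] w [ 0.003 -0.011 -0.001] t 26.72 w_grip 0.0613
26.7167 [0.682  0.0808 0.0895] [ 179.44   -0.28 -102.91] [-0.6  0.2  0.2] 0.061327895332089655
top origin 214 110 scale 4.95 tcp px [257.5 150. ]
side origin 274 155 scale 6.6 tcp px [302.2 170.8]
```

View pics/L_s.png

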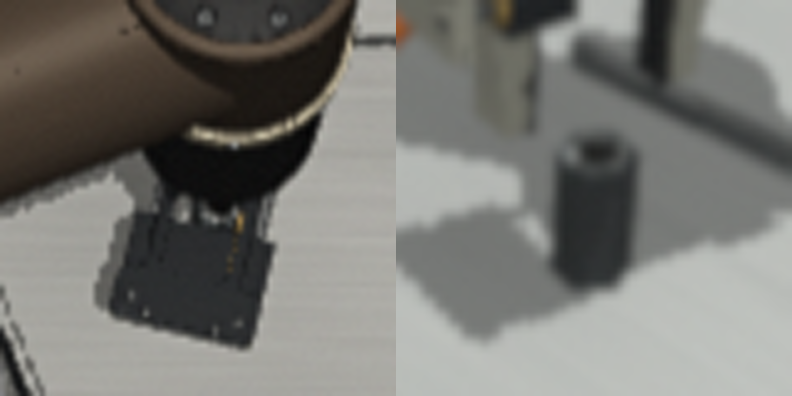

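Call:
{"fn": "carry_out", "kwargs": {
  "plan": [
    [0.006,-0.002,0,0.003,-0.01,0],
    [0,0,0,0,0,0],
    [0,0,0,0,0,0]
  ]
}}

```text
time_s: 27.07
tcp_pos: [0.6895, 0.08, 0.0923]
eef_rot: [-179.8, 0.1, -102.8]
contact_force: [-0.6, -0.2, 0.4]
gripper_width: 0.0614
```

```bash
python3 d.py .6885 .079 .012 -103
```

```text
d [-0.001  -0.001  -0.0803] w [-0.002  0.004 -0.003] t 27.07 w_grip 0.0614
```

Call:
{"fn": "carry_out", "kwargs": {
  "plan": [
    [-0.001,-0.001,-0.012,-0.002,0.003,0],
    [0,0,-0.018,0,0,0],
    [0,0,-0.018,0,0,0],
    [0,0,-0.012,0,0,0],
    [0,0,-0.004,0,0,0],
    [0,0,0,0,0,0]
  ]
}}

```text
time_s: 27.57
tcp_pos: [0.6898, 0.0791, 0.0275]
eef_rot: [-179.7, 0.2, -102.8]
contact_force: [-1.3, 0.2, 0.6]
gripper_width: 0.0616
```

```bash
python3 d.py .6885 .079 .012 -103;python3 look.py t 254,150,40 304,185,30
```

```text
d [-0.0013 -0.0001 -0.0155] w [-0.001  0.006 -0.003] t 27.57 w_grip 0.0616
27.5667 [0.6898 0.0791 0.0275] [-1.7968e+02  1.6000e-01 -1.0282e+02] [-1.3  0.2  0.6] 0.06158793893420951
top origin 214 110 scale 4.95 tcp px [257.6 152. ]
side origin 274 155 scale 6.6 tcp px [303.4 188.6]
```

View pics/L_t.png

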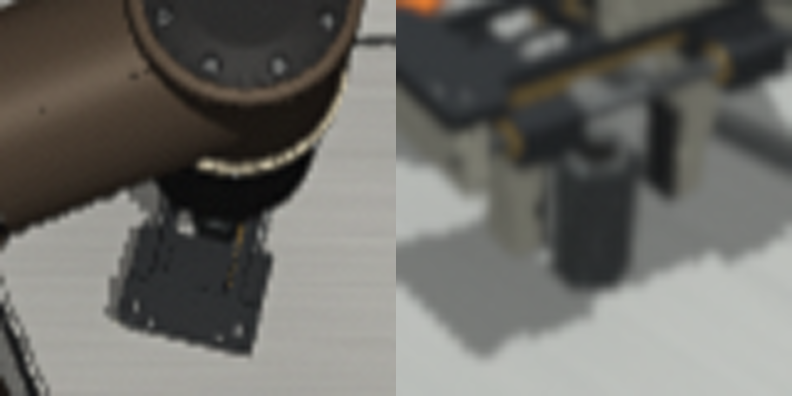

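Call:
{"fn": "carry_out", "kwargs": {
  "plan": [
    [-0.001,0,-0.006,-0.001,0.005,0],
    [0,0,-0.006,0,0,0],
    [0,0,-0.001,0,0,0],
    [0,0,0,0,0,0]
  ]
}}

```text
time_s: 28.0
tcp_pos: [0.6912, 0.0799, 0.0174]
eef_rot: [-179.7, 0.2, -102.8]
contact_force: [-0.5, -0.4, 0.2]
gripper_width: 0.0615
```

Call:
{"fn": "carry_out", "kwargs": {
  "plan": [
    [0,0,0,0,0,0],
    [0,0,0,0,0,0],
    [0,0,0,0,0,0],
    [0,0,0,0,0,0],
    [0,0,0,0,0,0],
    [0,0,0,0,0,0],
    [0,0,0,0,0,0],
    [0,0,0,0,0,0]
  ],
  "fingers": 1,
  "force": 30
}}

```text
time_s: 28.67
tcp_pos: [0.6914, 0.0801, 0.0184]
eef_rot: [-179.6, 0.2, -102.8]
contact_force: [-0.0, -0.4, -0.4]
gripper_width: 0.0299
```

```bash
python3 d.py .482 .226 .1 -81.9;python3 look.py u 254,150,40 304,185,30
```

```text
d [-0.2094  0.1459  0.0816] w [-0.004  0.007  0.364] t 28.67 w_grip 0.0299
28.6667 [0.6914 0.0801 0.0184] [-179.63    0.23 -102.78] [-0.  -0.4 -0.4] 0.02989813203708405
top origin 214 110 scale 4.95 tcp px [257.2 152.1]
side origin 274 155 scale 6.6 tcp px [303.3 190.8]
```

View pics/L_u.png

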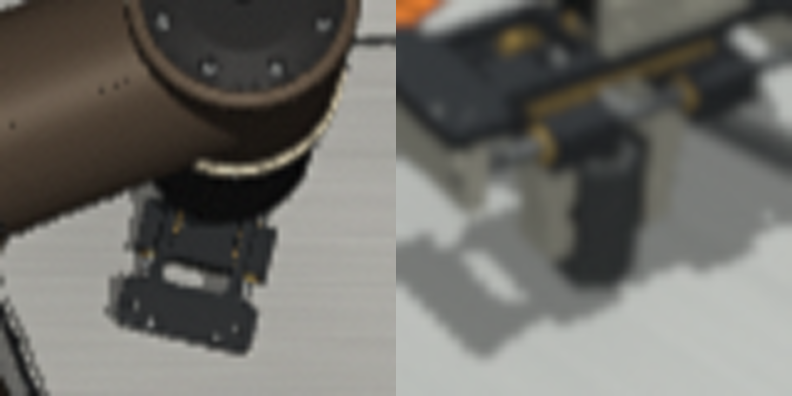

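Call:
{"fn": "carry_out", "kwargs": {
  "plan": [
    [0,0,0.015,-0.003,0.006,0],
    [0,0,0.025,0,0,0],
    [-0.005,0.003,0.025,0,0,0.02],
    [-0.02,0.014,0.01,0,0,0.04],
    [-0.025,0.017,0,0,0,0.04],
    [-0.025,0.017,0,0,0,0.04],
    [-0.025,0.017,0,0,0,0.04],
    [-0.025,0.017,0,0,0,0.04],
    [-0.025,0.017,0,0,0,0.04],
    [-0.025,0.017,0,0,0,0.04],
    [-0.015,0.012,0,0,0,0.03],
    [0,0,0,0,0,0]
  ]
}}

```text
time_s: 29.77
tcp_pos: [0.4899, 0.2116, 0.0907]
eef_rot: [179.7, -0.2, -83.3]
contact_force: [-0.3, 0.8, -2.7]
gripper_width: 0.0302
```

```bash
python3 d.py .482 .2255 .0204 -81.9
```

```text
d [-0.0079  0.0139 -0.0703] w [ 0.004 -0.006  0.025] t 29.77 w_grip 0.0302
```

Call:
{"fn": "carry_out", "kwargs": {
  "plan": [
    [-0.007,0.012,0,0.003,-0.005,0.022],
    [0,0,-0.012,0,0,0],
    [0,0,-0.015,0,0,0],
    [0,0,-0.01,0,0,0],
    [0,0,0,0,0,0]
  ]
}}

```text
time_s: 30.18
tcp_pos: [0.4813, 0.2256, 0.0535]
eef_rot: [-179.9, 0.1, -81.8]
contact_force: [0.2, 0.5, -2.0]
gripper_width: 0.0298
```

```bash
python3 d.py .482 .2255 .0204 -81.9;python3 look.py v 193,210,40 215,190,40
```

```text
d [ 0.0007 -0.0001 -0.0331] w [-0.001  0.001 -0.001] t 30.18 w_grip 0.0298
30.1833 [0.4813 0.2256 0.0535] [-1.7991e+02  7.0000e-02 -8.1840e+01] [ 0.2  0.5 -2. ] 0.029837299043960253
top origin 153 170 scale 4.95 tcp px [206.5 219.6]
side origin 175 150 scale 4.95 tcp px [209.9 189.3]
```

View pics/L_v.png

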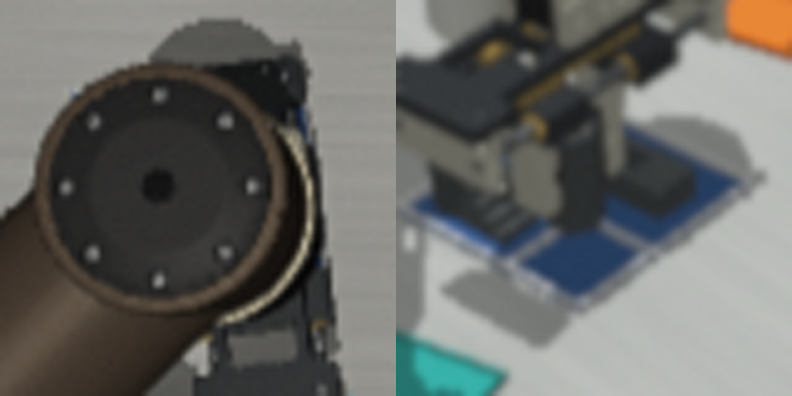

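Call:
{"fn": "carry_out", "kwargs": {
  "plan": [
    [0.001,0,-0.01,0,0,0],
    [0,0,-0.01,0,0,0],
    [0,0,-0.006,0,0,0],
    [0,0,0,0,0,0]
  ]
}}

```text
time_s: 30.62
tcp_pos: [0.485, 0.2263, 0.0282]
eef_rot: [-179.7, 0.2, -81.9]
contact_force: [-0.1, 0.0, -2.4]
gripper_width: 0.0301
```

```bash
python3 d.py .482 .2255 .0204 -81.9
```

```text
d [-0.003  -0.0008 -0.0078] w [-0.004  0.005  0.   ] t 30.62 w_grip 0.0301
```

Call:
{"fn": "carry_out", "kwargs": {
  "plan": [
    [-0.003,-0.001,-0.003,-0.003,0.005,0],
    [0,0,-0.003,0,0,0],
    [0,0,0,0,0,0]
  ]
}}

```text
time_s: 30.87
tcp_pos: [0.4817, 0.2248, 0.0211]
eef_rot: [179.9, 0.0, -81.9]
contact_force: [0.3, 0.3, -3.6]
gripper_width: 0.0297
```

Call:
{"fn": "carry_out", "kwargs": {
  "plan": [
    [0,0,-0.001,0,0,0],
    [0,0,-0.001,0,0,0]
  ]
}}

```text
time_s: 31.03
tcp_pos: [0.4817, 0.2248, 0.0202]
eef_rot: [180.0, -0.0, -81.9]
contact_force: [-8.8, -1.0, 20.3]
gripper_width: 0.0295
```

Call:
{"fn": "carry_out", "kwargs": {
  "plan": [
    [0,0,0,0,0,0],
    [0,0,0,0,0,0],
    [0,0,0,0,0,0],
    [0,0,0,0,0,0],
    [0,0,0.01,0,0,0],
    [0,0,0.02,0,0,0],
    [0,0,0.03,0,0,0],
    [0,0,0.035,0,0,0],
    [0,0,0.035,0,0,0],
    [0,0,0.02,0,0,0],
    [0,0,0,0,0,0]
  ],
  "fingers": -0.02
}}

```text
time_s: 31.95
tcp_pos: [0.4817, 0.2239, 0.1819]
eef_rot: [-179.9, -0.1, -81.8]
contact_force: [0.3, 0.6, 0.5]
gripper_width: 0.045
```

Call:
{"fn": "carry_out", "kwargs": {
  "plan": [
    [-0.01,-0.03,0.005,0,0,0],
    [-0.01,-0.037,0.005,0,0,0],
    [-0.01,-0.037,0.005,0,0,0],
    [0.0,-0.037,0.005,0,0,0],
    [0.0,-0.037,0,0,0,0],
    [0.0,-0.037,0,0,0,0],
    [0.0,-0.03,0,0,0,0],
    [0,-0.01,0,0,0,0],
    [0,0,0,0,0,0]
  ]
}}

```text
time_s: 32.7
tcp_pos: [0.4482, -0.0395, 0.2091]
eef_rot: [-179.3, 0.2, -81.5]
contact_force: [0.4, -0.8, -0.1]
gripper_width: 0.0449
```

```bash
python3 look.py w 193,210,40 215,190,40; cp pics/top_w.png pics/tw.png
```

```text
32.7 [ 0.4482 -0.0395  0.2091] [-179.32    0.19  -81.5 ] [ 0.4 -0.8 -0.1] 0.04490949938796115
top origin 153 170 scale 4.95 tcp px [304.4 230.7]
side origin 175 150 scale 4.95 tcp px [271.4 191.7]
```

View pics/L_w.png

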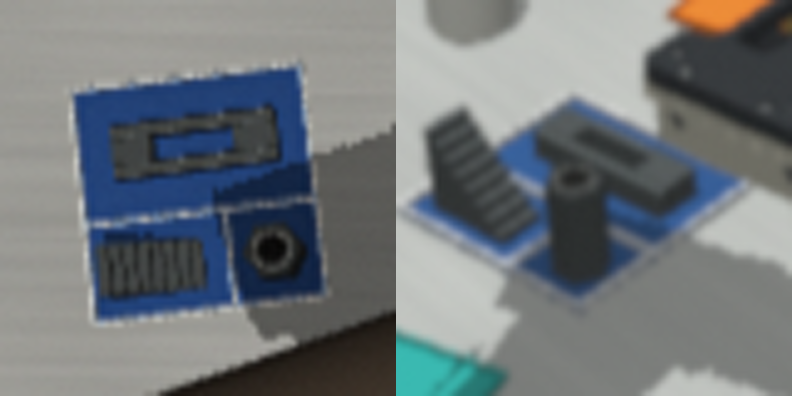

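View pics/top_w.png

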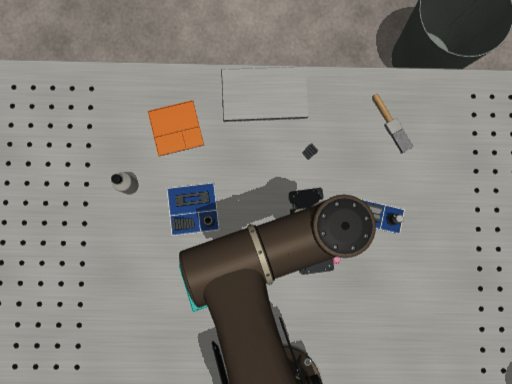

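View pics/side_w.png

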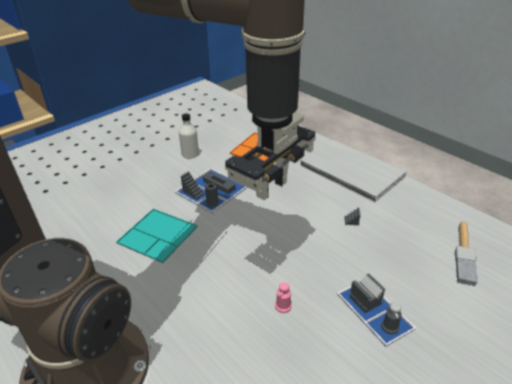

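```bash
python3 -c "
from plant import r
print(r.close_job())"
```

```text
the job is handed in; nothing more can be done
None
```

Both kits are made up and the job was handed in at about 33 s. The pieces went in, in the order asked: V-block, screw jack, strap clamp, taller step block, coupling nut.

**How they were set down:** I lowered each piece until the wrist felt the tray floor (about 20 N at most in the contact readings), then released it. The jaw readings matched the sizes given:

| Piece | Jaw reading | Given size |
|---|---|---|
| V-block | 46 mm | 46 mm |
| Screw jack | 29 mm | 30 mm |
| Strap clamp | 31.5 mm | 32 mm |
| Taller step block | 30 mm | 30 mm |
| Coupling nut | 30 mm | 30 mm |

**Last checks:** The final pictures show all five pieces in their compartments, the way up they stood in stock, with the gripper clear of everything. The shorter step block, the oil bottle, the pink jack and the orange and turquoise trays look unmoved. In the last top view the arm hid part of the bar tray and most of the turquoise one, so I checked those in the side view.

**What disagreed:**
- **Camera mismatch:** The side camera read table points about 5–9 mm off from the top camera. I used the top camera for positions because it matched the table's hole grid, and the grasps bore it out.
- **V-block direction:** It sits with its vee along the tray's long side. The task did not fix a direction.

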